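# Gauge a handle casting in the bench caliper

### The job

Check the straight handle casting in the bench caliper: slide the moving jaw open, bring the casting to the infeed mouth and push it along the channel past the spring catch until the catch clicks shut behind it. Then push the jaw shut on the casting by its sprung black pusher until the pusher is sunk well in (at least two thirds of its travel) and hold that for a moment, and swing the lock lever fully over to keep the jaw there. Leave everything else on the bench where it is.

Things in the scene. Friction and masses are not known exactly. Their poses are not given: they have to be found in the camera images.
- gauge: Bench caliper fixed to the bench, 200 x 225 mm, steel; its floor is level with the bench. Origin: on the bench, where the fixed jaw's face meets the end stop. z up, +y = the way the casting is pushed in, -x = from fixed to moving jaw, roughly to the robot. In mm: beam x -165 to 30, y 0 to 30, 20 high, its side y = 0 is the end stop. Fixed jaw x 0 to 18, y -105 to 0, 22 high.
- mouth (a point): Point on the bench in the middle of the infeed mouth, gauge x -24, y -189 mm. From here a channel with 14 mm high rails runs to +y: 70 mm wide here, 48 mm (gauge x -48 to 0) from y -165 to -112. The near rail is at x -62 to -48; beyond the far one, the catch housing (x 3 to 40, y -146 to -105, 13 high). The bench before the mouth is clear.
- nest (a point): Point on the bench where the middle of the casting is when it is home: gauge x -22, y -57 mm. There it has about 4 mm of play along y between end stop and catch.
- jaw (a joint): Opening between the jaw faces, m: 0 shut, 0.080 wide open, 0.044 on the casting. The moving jaw slides along gauge x, 1.5 N friction, stays where left. It starts too narrow; past 0.050 it clears the channel. Its face (at x = -opening) spans y -95 to -8 mm, 22 high. Behind it: a carriage (y -14 to 36, 36 high, 60 long) with the lock lever and a boss (y -76 to -44, 30 high, back to 44 mm).
- jaw_horn (a point): Top centre of the upright round steel horn of the moving jaw: 12 mm in diameter, from 30 to 61 mm above the bench, at gauge y -60 mm and 29 mm behind the jaw face. Push or pinch it to slide the jaw.
- pusher (a joint): How far the sprung pusher is pushed in, m (0 out, 0.012 bottomed), towards gauge +x. Spring: 3 N at the start, 0.75 N more per mm. Pushing it first moves the whole jaw; it sinks in only when the jaw has met something, so it shows the contact force. It springs out when released.
- pusher_face (a point): Centre of the outer face (facing gauge -x) of the black pusher disc, 26 mm in diameter, 17 mm above the bench, at gauge y -60 mm, 66 mm behind the jaw face when out.
- lock (a joint): Angle of the lock lever, rad: 0 = leaning 0.6 rad towards gauge -y (unlocked), 1.2 = leaning 0.6 rad towards gauge +y (locked). Stays where left, light (about 1.5 N at the knob). Hinge along the gauge's x, 30 mm behind the jaw face, at gauge y 15 mm, 40 mm above the bench.
- lock_knob (a point): Centre of the lever's black ball knob, 16 mm in diameter, 36 mm from its hinge. Push it towards gauge +y.
- catch (a joint): How far the brass spring catch is pushed aside, m (0 = out in the channel, 0.013 = fully back), along gauge +x, 1.2 N plus 0.25 N per mm. Out, its nose reaches 10 mm into the channel from the far side, 14 mm high, ramped on the entry side (gauge y -140 to -120), square on the inside at y = -114 mm; a steel pin on it rises to 27 mm.
- casting: The straight handle casting, bare aluminium: plain block 44 (its x) x 110 (its y) x 26 mm (z), about 0.25 kg, with two dark rectangular pockets drawn on top; both ends alike, either may lead. Origin: centre of its underside. Starts loose on the bench, right of the caliper.
- bent_casting: Another casting, bent like a dog-leg (36 wide, about 100 long, 26 high): leave it. It may lie on either side of the straight one. Origin on the bench under its middle.
- collar: Loose steel collar, 64 mm across, 25 mm high; bystander.
- oil_can: Grey can, 54 mm across, 130 mm high; bystander.
- mug: White mug, 80 mm across, 90 mm high; bystander.
- screwdriver: Screwdriver, 200 mm; bystander.
- hammer: Hammer, 270 mm; bystander.
- wrench: Wrench, 180 mm; bystander.
Mind the look-alikes: they are no part of the job. Leave any turquoise look-alike of the casting alone.

How it is judged:
On the way, in this order (a step that is already met when the one before it is completed fails the run):
1. the moving jaw is slid open wide enough for the casting (value of joint jaw above 0.05 m), for 0.1 s.
2. the casting, in the channel, pushes the catch aside (value of joint catch above 0.003 m and contact force between casting and gauge above 0.2 N and x of casting in the frame of gauge between -0.03 and -0.014 m and y of casting in the frame of gauge between -0.19 and -0.06 m), for 0.05 s.
3. the casting is home and the catch has clicked shut behind it (y of casting in the frame of gauge between -0.0605 and -0.053 m and value of joint catch below 0.004 m and angle between the y axis of casting and the y axis of gauge, either way round below 0.1 rad and z of casting in the frame of gauge between -0.003 and 0.003 m and x of casting in the frame of gauge between -0.04 and -0.018 m), for 0.1 s.
4. the jaw is shut on the casting and its pusher sunk in by 7 mm or more, held 0.2 s (y of casting in the frame of gauge between -0.0605 and -0.053 m and value of joint catch below 0.004 m and angle between the y axis of casting and the y axis of gauge, either way round below 0.1 rad and z of casting in the frame of gauge between -0.003 and 0.003 m and value of joint jaw between 0.042 and 0.0465 m and value of joint pusher above 0.007 m), for 0.2 s.
5. the lock lever is swung over (y of casting in the frame of gauge between -0.0605 and -0.053 m and value of joint catch below 0.004 m and angle between the y axis of casting and the y axis of gauge, either way round below 0.1 rad and z of casting in the frame of gauge between -0.003 and 0.003 m and value of joint jaw between 0.042 and 0.0465 m and value of joint lock above 0.95 rad), for 0.1 s.
At the end, for the whole second after the job is handed in: The casting lies flat in the caliper between end stop and closed catch (centre at gauge y -53 to -60.5 mm, x -22 +/- 3 mm, within 0.1 rad), the jaw reads 42 to 46.5 mm, the lock lever is over (above 0.95 rad), the pusher is released and all is at rest (all of step 5 and x of casting in the frame of gauge between -0.025 and -0.019 m and value of joint pusher below 0.003 m and linear speed of casting below 0.02 m/s); the robot touches nothing.
It fails at once if the bent casting was moved more than 30 mm (distance of bent_casting from where it was at the start of the episode above 0.03 m).
It fails at once if another loose thing on the bench was moved more than 30 mm (distance of any of collar, oil_can, mug, screwdriver, hammer, wrench from where it was at the start of the episode above 0.03 m).
It also fails if it takes over 61 s, if anything falls off the work surface, if the arm or the gripper's body presses on something with over 40 N, if the wrist force passes 120 N, or if a joint passes its speed limit or range.

### The arm

A 7-joint arm with a two-finger parallel gripper is mounted at the origin on the work surface. World frame = base frame: x ahead of the robot, y to its left, z up, the work surface at z = 0. Lengths are in m, angles in rad, forces in N, time in s.
With the tool pointing down it reaches from about 0.4 to 0.875 m from the base axis. Payload 6.5 kg.
Tool frame: the origin (TCP) lies midway between the tips of the shut fingers; the grasp point (between the pads) lies 19 mm behind it; z points along the fingers, y is the line along which they close (so a half turn about z gives the same grasp; the last joint's range is limited). The gripper opens to 85 mm and grips with 20 to 120 N. Pads are 22 mm wide; open, the fingers measure 114 mm over their backs; the gripper's body (76 mm by 85 mm) begins 54 mm behind the grasp point. The pads swing forward as they close: fully open they stand 13 mm farther back than shut.
Start: joints at [1.155, 0.536, -0.004, 1.538, 0.003, 1.067, -0.071], TCP at [0.223, -0.611, 0.2] pointing down, gripper open.
Joint ranges: [-2.7, 2.7], [-0.37, 2.16], [-1.27, 1.26], [0.24, 2.4], [-1.31, 4.45], [0.19, 1.91], [-2.76, 2.76]. Speed limits (rad/s): [2.39, 2.39, 3.14, 3.14, 3.14, 3.14, 3.14].

### API

Orientations are given as a unit quaternion [w, x, y, z].
In Python, from workcell import manip gives the robot as it stands.
- The arm moves only by the tool jog_arm, never from a script. Its argument "increments" is a list of rows, each an object of numbers: "tx", "ty", "tz": the shift along the tool's x, y, z in mm; "spin": the turn about the tool's z in rad; "fingers": the finger opening in mm, from 0 to 85.4. A call has 1 to 12 rows; each row shifts and turns the commanded pose from where the row before left it, along the tool's axes as they then stand; what a row does not reach is not made up. A row lasts 1/10 s, in which the tool goes at most 50 mm and 8.59 degrees, less where a joint would pass 70% of its speed; a pose out of reach is approached as far as the arm can. A call is refused whole if a number of a shift passes 50 or a number of a turn 0.15, either way. A call with a gripper value outside its range is refused whole. The fingers move at their own pace and stop on an object; the grip force is fixed at half the most. Time passes only in rows, so rows that do not move let the fingers close. It gives the time, the measured TCP pose, the force, the opening and the grip force at its end, in the units of the state.
- manip.sense(): the state, without advancing time (a new reading comes with each control period).
- manip.capture(name): name is "scene" or "side" or "wrist"; returns a dict with "frame" (420x560x3 uint8, blue, green, red), "camera_matrix" (3x3 intrinsics, pixels), "R" (3x3) and "t" (3): a world point X has camera coordinates R X + t; the wrist camera has in their place "tool_from_camera" (4x4, takes a point from camera to tool coordinates, whose origin is the TCP and whose axes are the flange's). Camera axes: x right, y down, z forward; pixel columns grow to the right and rows downward; lengths in m; the calibration is good to about 2 mm. A picture is of the moment at which its call begins: read the wrist's pose just before it. There is no depth.
- manip.finish_job(): hands the job in; it is judged then, once.
Trained networks look in the newest picture that a camera, given by its name, has taken for a name from the list of things; names that differ only in an ending like _2 or _b are one class to them, and where a whole thing is asked for, a point or a joint stands for the part that bears it (a point fixed in the world has none). Each returns a list of dicts, best first, with "confidence" (0 to 1); they miss things now and then, are a little off and sometimes report something else, mostly with a low value. They report only what shows in the picture. A call takes as long as a camera call. They do not tell look-alikes from the thing itself.
- manip.spot_in(camera, query): "point" ([column, row] in pixels, amid what is visible of it).
- manip.place_of(camera, query): "point" ([column, row] in pixels: a listed point, or the origin of a listed thing).
The state is a dict: "t": time; "q": joint angles; "joint_vel": joint speeds; "effort": joint torques, N m; "eef_pos": TCP position; "ee_rot": TCP orientation; "force": force on the tool from outside, world axes, zero at the start; "torque": the same for the moment, N m; "finger_gap": finger opening in m; "gripper_force": force on a finger pad.
Only numpy, scipy, OpenCV 4.12 (cv2) and the standard library are available. Lean on these libraries where they do the work, as an engineer would, in place of code of your own. Each camera call takes 0.05 s, during which the arm holds its last target. There are 200 camera calls.

## Working session

There is one attempt and no reset: what is moved stays moved. The work goes in short steps, Python scripts to look and compute and a tool call to move; the robot and the scene stay as the last step left them, time stands still between calls to the robot, and variables do not carry over. Pictures are saved under pics/ and viewed, at most 10 in all, crops included, and the job is handed in when it is done.

Besides the shell and the picture viewer there is one more tool, called after "Request:" by a JSON object that holds its "method" and its "body", one argument or row to a line. jog_arm: Moves the arm, as the interface text tells. Its arguments: {"type":"object","properties":{"increments":{"type":"array"}},"required":["increments"]}

```bash
mkdir -p pics; cat > h.py <<'E'
import numpy as np, cv2, json
from workcell import manip
def ray(c,p):
    K=np.array(c["camera_matrix"]);R=np.array(c["R"]);t=np.array(c["t"])
    d=R.T@np.linalg.solve(K,[p[0],p[1],1]);return -R.T@t,d
def onz(c,p,z):
    o,d=ray(c,p);return o+d*(z-o[2])/d[2]
def wristcam(c,s):
    from scipy.spatial.transform import Rotation as Ro
    w,x,y,z=s["ee_rot"];T=np.eye(4);T[:3,:3]=Ro.from_quat([x,y,z,w]).as_matrix();T[:3,3]=s["eef_pos"]
    M=np.linalg.inv(T@np.array(c["tool_from_camera"]));c["R"]=M[:3,:3];c["t"]=M[:3,3];return c
def cap(n):
    s=manip.sense();c=manip.capture(n)
    return wristcam(c,s) if n=="wrist" else c
E
cat > a.py <<'E'
from h import *
Z=dict(mouth=0,nest=0,jaw_horn=.061,pusher_face=.017,lock_knob=.07,casting=0,bent_casting=0,collar=0,oil_can=0,mug=0,screwdriver=0,hammer=0,wrench=0,gauge=0)
ims=[]
for n in("scene","side"):
    c=cap(n);ims.append(c["frame"]);cv2.imwrite(f"pics/{n}0.png",c["frame"])
    print(n)
    for q,z in Z.items():
        for r in manip.place_of(n,q)[:3]:
            print(q,round(r["confidence"],2),np.round(r["point"]),np.round(onz(c,r["point"],z),3)[:2])
E
python3 a.py; python3 -c "
from h import *
s=manip.sense();print({k:np.round(v,3) for k,v in s.items()})"
```

```text
scene
mouth 0.79 [286. 241.] [ 0.608 -0.029]
nest 0.82 [319. 213.] [0.603 0.113]
jaw_horn 0.72 [308. 197.] [0.57  0.096]
pusher_face 0.57 [301. 200.] [0.539 0.099]
lock_knob 0.7 [338. 270.] [ 0.794 -0.034]
lock_knob 0.56 [323. 183.] [0.57  0.159]
lock_knob 0.45 [301. 200.] [0.57  0.068]
casting 0.97 [134. 247.] [ 0.323 -0.35 ]
casting 0.77 [161. 277.] [ 0.458 -0.349]
casting 0.58 [176. 354.] [ 0.655 -0.442]
bent_casting 0.97 [215. 297.] [ 0.605 -0.283]
bent_casting 0.31 [395. 166.] [0.643 0.439]
collar 0.74 [209. 219.] [ 0.39  -0.137]
collar 0.7 [255. 178.] [0.363 0.073]
collar 0.17 [338. 269.] [0.769 0.007]
oil_can 0.74 [327. 138.] [0.392 0.384]
mug 0.94 [391. 165.] [0.633 0.433]
screwdriver 0.72 [255. 175.] [0.35  0.082]
hammer 0.65 [ 87. 285.] [ 0.341 -0.502]
wrench 0.76 [337. 269.] [0.769 0.003]
gauge 0.78 [337. 205.] [0.621 0.174]
side
mouth 0.75 [265. 223.] [ 0.593 -0.028]
nest 0.66 [337. 201.] [ 0.376 -0.153]
nest 0.64 [256. 258.] [0.597 0.111]
nest 0.16 [350. 141.] [ 0.332 -0.508]
jaw_horn 0.81 [269. 240.] [0.562 0.092]
pusher_face 0.62 [277. 255.] [0.539 0.108]
lock_knob 0.4
[... 452 characters left out ...]
[ 0.334 -0.496]
hammer 0.7 [256. 257.] [0.599 0.106]
hammer 0.27 [266. 254.] [0.57  0.093]
wrench 0.69 [203. 226.] [0.776 0.008]
gauge 0.97 [245. 274.] [0.618 0.167]
{'t': np.float64(1.5), 'q': array([ 1.155,  0.536, -0.004,  1.538,  0.003,  1.067, -0.071]), 'joint_vel': array([ 0.   ,  0.001,  0.001, -0.001, -0.001, -0.001, -0.   ]), 'effort': array([-0.0000e+00, -5.8332e+01,  1.0480e+00, -2.5944e+01,  1.2000e-02,
        2.0000e-03, -0.0000e+00]), 'eef_pos': array([ 0.223, -0.611,  0.2  ]), 'ee_rot': array([ 0.   ,  0.985,  0.174, -0.   ]), 'force': array([ 0.009,  0.036, -0.398]), 'torque': array([ 0.034, -0.052, -0.005]), 'gripper_force': np.float64(0.0), 'finger_gap': np.float64(0.085)}
```

View pics/scene0.png

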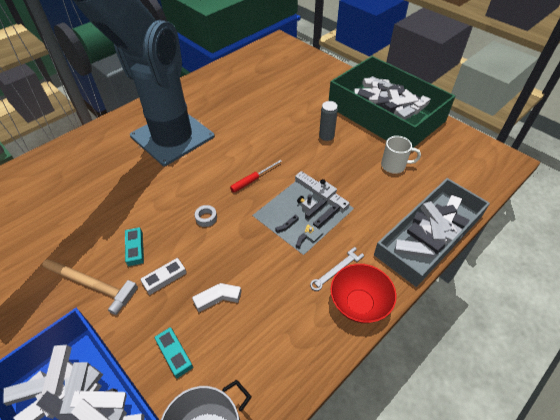

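View pics/side0.png

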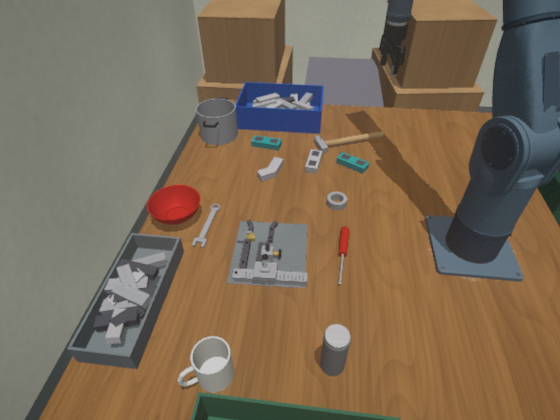

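The bare casting is at scene (163,275), which is about (0.455, -0.36). The turquoise twins are at (134,245) and (173,352), and the bent casting is at (217,297). The caliper is near (0.60, 0.08) and roughly square to the world, with the mouth facing -y. I'll go over the caliper first.

```bash
cat >> h.py <<'E'
def plan(target,yaw,n=None):
    """rows (tx,ty,tz mm, spin) from measured pose to target; yaw = world angle of tool x"""
    s=manip.sense();w,x,y,z=s["ee_rot"];y0=2*np.arctan2(y,x);p0=np.array(s["eef_pos"])
    d=(np.array(target)-p0)*1000;dy=(yaw-y0+np.pi)%(2*np.pi)-np.pi
    if n is None:n=int(np.ceil(max(np.linalg.norm(d)/45,abs(dy)/.14,1)))
    out=[]
    for i in range(n):
        a=y0+dy*i/n;v=d/n
        out.append((round(float(np.cos(a)*v[0]+np.sin(a)*v[1])),round(float(np.sin(a)*v[0]-np.cos(a)*v[1])),round(float(-v[2])),round(float(-dy/n),3)))
    print("yaw0",round(float(y0),3),"pos",np.round(p0,4),"n",n);print(out)
E
python3 -c "
from h import *
print(np.round(manip.capture('wrist')['tool_from_camera'],3))
plan([.56,0.06,.30],np.pi/2,24)"
```

```text
[[ 0.    -0.954 -0.299  0.076]
 [ 1.     0.     0.    -0.   ]
 [-0.    -0.299  0.954 -0.172]
 [ 0.     0.     0.     1.   ]]
yaw0 0.35 pos [ 0.2228 -0.6106  0.2004] n 24
[(23, -21, -4, -0.051), (24, -20, -4, -0.051), (25, -19, -4, -0.051), (26, -18, -4, -0.051), (27, -16, -4, -0.051), (27, -15, -4, -0.051), (28, -14, -4, -0.051), (29, -12, -4, -0.051), (29, -11, -4, -0.051), (30, -9, -4, -0.051), (30, -8, -4, -0.051), (31, -6, -4, -0.051), (31, -5, -4, -0.051), (31, -3, -4, -0.051), (31, -1, -4, -0.051), (31, 0, -4, -0.051), (31, 2, -4, -0.051), (31, 3, -4, -0.051), (31, 5, -4, -0.051), (31, 7, -4, -0.051), (30, 8, -4, -0.051), (30, 10, -4, -0.051), (29, 11, -4, -0.051), (29, 13, -4, -0.051)]
```

Request:
{"method": "jog_arm", "body": {
  "increments": [
    {"tx": 23,"ty": -21,"tz": -8,"spin": -0.051},
    {"tx": 24,"ty": -20,"tz": -8,"spin": -0.051},
    {"tx": 25,"ty": -19,"tz": -8,"spin": -0.051},
    {"tx": 26,"ty": -18,"tz": -8,"spin": -0.051},
    {"tx": 27,"ty": -16,"tz": -8,"spin": -0.051},
    {"tx": 27,"ty": -15,"tz": -8,"spin": -0.051},
    {"tx": 28,"ty": -14,"tz": -8,"spin": -0.051},
    {"tx": 29,"ty": -12,"tz": -8,"spin": -0.051},
    {"tx": 29,"ty": -11,"tz": -8,"spin": -0.051},
    {"tx": 30,"ty": -9,"tz": -8,"spin": -0.051},
    {"tx": 30,"ty": -8,"tz": -8,"spin": -0.051},
    {"tx": 31,"ty": -6,"tz": -8,"spin": -0.051}
  ]
}}

```text
invalid input at $.increments[0]: expected keys tx, ty, tz, spin, fingers
```

```bash
python3 -c "
from h import *
c=cap('wrist');cv2.imwrite('pics/w1.png',c['frame'])
import pickle;pickle.dump(c,open('w1.pkl','wb'))
for q in('casting','bent_casting','collar'):
    for r in manip.place_of('wrist',q)[:3]:print(q,r['confidence'],np.round(r['point']),np.round(onz(c,r['point'],0),3))
plan([.56,.12,.30],np.pi/2,12)"
```

```text
yaw0 0.35 pos [ 0.2228 -0.6106  0.2004] n 12
[(47, -48, -8, -0.102), (52, -43, -8, -0.102), (56, -37, -8, -0.102), (59, -31, -8, -0.102), (62, -25, -8, -0.102), (64, -19, -8, -0.102), (66, -12, -8, -0.102), (67, -5, -8, -0.102), (67, 2, -8, -0.102), (67, 9, -8, -0.102), (65, 15, -8, -0.102), (63, 22, -8, -0.102)]
```

View pics/w1.png

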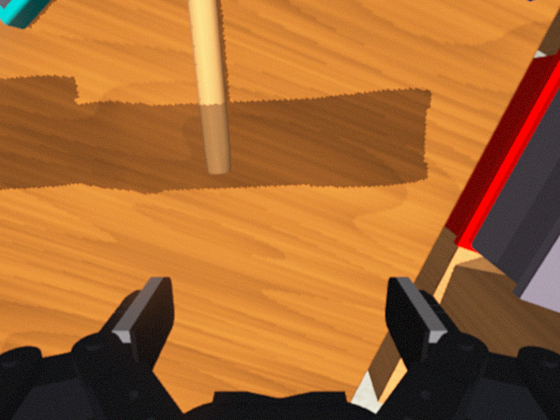

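The move was refused because every row needs all the keys, so this wrist view only shows the hammer handle near (210,90). I'll set the fingers to 0 on the way, since pushing the horn needs them shut.

Request:
{"method": "jog_arm", "body": {
  "increments": [
    {"tx": 23,"ty": -21,"tz": -8,"spin": -0.051,"fingers": 85},
    {"tx": 24,"ty": -20,"tz": -8,"spin": -0.051,"fingers": 85},
    {"tx": 25,"ty": -19,"tz": -8,"spin": -0.051,"fingers": 85},
    {"tx": 26,"ty": -18,"tz": -8,"spin": -0.051,"fingers": 85},
    {"tx": 27,"ty": -16,"tz": -8,"spin": -0.051,"fingers": 85},
    {"tx": 27,"ty": -15,"tz": -8,"spin": -0.051,"fingers": 85},
    {"tx": 28,"ty": -14,"tz": -8,"spin": -0.051,"fingers": 85},
    {"tx": 29,"ty": -12,"tz": -8,"spin": -0.051,"fingers": 85},
    {"tx": 29,"ty": -11,"tz": -8,"spin": -0.051,"fingers": 85},
    {"tx": 30,"ty": -9,"tz": -8,"spin": -0.051,"fingers": 85},
    {"tx": 30,"ty": -8,"tz": -8,"spin": -0.051,"fingers": 85},
    {"tx": 31,"ty": -6,"tz": -8,"spin": -0.051,"fingers": 85}
  ]
}}

```text
t: 2.95
eef_pos: [0.3917, -0.2743, 0.2969]
ee_rot: [0.0, 0.886, 0.463, 0.0]
force: [0.6, -0.7, 0.5]
finger_gap: 0.0852
gripper_force: 0.0
```

```bash
python3 -c "
from h import *
c=cap('wrist');cv2.imwrite('pics/w2.png',c['frame'])
import pickle;pickle.dump(c,open('w1.pkl','wb'))
for q in('casting','bent_casting','collar'):
    for r in manip.place_of('wrist',q)[:3]:print(q,r['confidence'],np.round(r['point']),np.round(onz(c,r['point'],0),3))
plan([.56,.12,.30],np.pi/2,12)"
```

```text
casting 0.96 [523. 154.] [ 0.652 -0.448  0.   ]
casting 0.8 [274. 234.] [ 0.327 -0.356  0.   ]
casting 0.74 [355. 172.] [ 0.463 -0.345  0.   ]
bent_casting 0.62 [427.  66.] [ 0.601 -0.284  0.   ]
collar 0.79 [207.  74.] [ 0.378 -0.141  0.   ]
yaw0 0.963 pos [ 0.3916 -0.2752  0.2967] n 12
[(35, -7, 0, -0.051), (35, -6, 0, -0.051), (36, -4, 0, -0.051), (36, -2, 0, -0.051), (36, 0, 0, -0.051), (36, 2, 0, -0.051), (36, 4, 0, -0.051), (35, 5, 0, -0.051), (35, 7, 0, -0.051), (35, 9, 0, -0.051), (34, 11, 0, -0.051), (34, 12, 0, -0.051)]
```

View pics/w2.png

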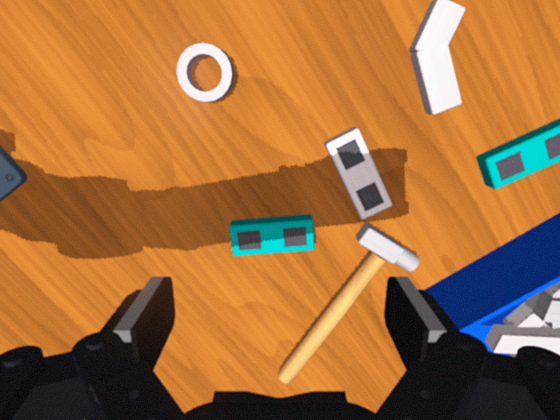

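The bare casting lies between (343,137) and (377,210). Its pockets are at (350,153) and (370,197), and the hammer head is close to its lower end. Next I'll go on to the caliper.

Request:
{"method": "jog_arm", "body": {
  "increments": [
    {"tx": 35,"ty": -7,"tz": 0,"spin": -0.051,"fingers": 0},
    {"tx": 35,"ty": -6,"tz": 0,"spin": -0.051,"fingers": 0},
    {"tx": 36,"ty": -4,"tz": 0,"spin": -0.051,"fingers": 0},
    {"tx": 36,"ty": -2,"tz": 0,"spin": -0.051,"fingers": 0},
    {"tx": 36,"ty": 0,"tz": 0,"spin": -0.051,"fingers": 0},
    {"tx": 36,"ty": 2,"tz": 0,"spin": -0.051,"fingers": 0},
    {"tx": 36,"ty": 4,"tz": 0,"spin": -0.051,"fingers": 0},
    {"tx": 35,"ty": 5,"tz": 0,"spin": -0.051,"fingers": 0},
    {"tx": 35,"ty": 7,"tz": 0,"spin": -0.051,"fingers": 0},
    {"tx": 35,"ty": 9,"tz": 0,"spin": -0.051,"fingers": 0},
    {"tx": 34,"ty": 11,"tz": 0,"spin": -0.051,"fingers": 0},
    {"tx": 34,"ty": 12,"tz": 0,"spin": -0.051,"fingers": 0}
  ]
}}

```text
t: 4.35
eef_pos: [0.5607, 0.1202, 0.2957]
ee_rot: [0.0, 0.707, 0.708, -0.001]
force: [-0.0, -0.3, 0.7]
finger_gap: -0.0002
gripper_force: 0.0
```

```bash
cat > g.py <<'E'
from h import *
import pickle,sys
c=cap('wrist');cv2.imwrite(sys.argv[1],c['frame']);pickle.dump(c,open('w2.pkl','wb'))
for q,z in dict(mouth=0,nest=0,gauge=0,jaw_horn=.061,pusher_face=.017,lock_knob=.0697).items():
    for r in manip.place_of('wrist',q)[:2]:print(q,round(r['confidence'],2),np.round(r['point']),np.round(onz(c,r['point'],z),4)[:2])
E
python3 g.py pics/w3.png;python3 -c "
from h import *
import pickle
c=pickle.load(open('w1.pkl','rb'))
a,b=onz(c,(350,153),.026),onz(c,(370,197),.026);print((a+b)/2,np.linalg.norm(a-b),np.arctan2(*(a-b)[[1,0]]))"
```

```text
mouth 0.67 [310. 260.] [ 0.6036 -0.0225]
mouth 0.63 [430. 243.] [0.7694 0.0036]
nest 0.85 [310. 169.] [0.5996 0.1069]
gauge 0.78 [321. 121.] [0.6118 0.1668]
jaw_horn 0.64 [284. 182.] [0.5659 0.1038]
pusher_face 0.72 [253. 176.] [0.528  0.1013]
lock_knob 0.91 [283. 130.] [0.5645 0.1623]
[ 0.46408396 -0.34494908  0.026     ] 0.06202240036844851 1.4383207572030619
```

View pics/w3.png

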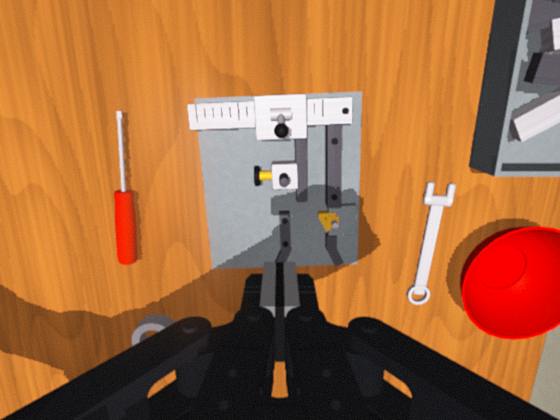

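The picture shows the beam from (190,117) to (352,110), the horn at (284,180), the black pusher at (256,176), the knob at (281,130) and the brass catch at (328,219). I'll fit the gauge pose to known features.

```bash
cat > fit.py <<'E'
from h import *
import pickle
c=pickle.load(open('w2.pkl','rb'))
P=[((352,97),30,30,20),((352,124),30,0,20),((190,129),-165,0,20),((190,105),-165,30,20),
((325,125),0,0,22),((342,206),18,-105,22),((327,206),0,-105,22),((310,260),-24,-189,0),((310,169),-22,-57,0),((321,121),0,0,0)]
W=np.array([onz(c,p,z/1000)[:2]*1000 for p,_,_,z in P]);G=np.array([(x,y) for _,x,y,_ in P],float)
from scipy.optimize import least_squares
def f(v):
    a=v[2];R=np.array([[np.cos(a),-np.sin(a)],[np.sin(a),np.cos(a)]]);return (G@R.T+v[:2]-W).ravel()
r=least_squares(f,[615,167,0],loss='soft_l1',f_scale=3);print(r.x,np.round(f(r.x).reshape(-1,2),1).tolist())
a=r.x[2];R=np.array([[np.cos(a),-np.sin(a)],[np.sin(a),np.cos(a)]])
for n,p,z in(("horn",(284,180),.061),("pusher",(257,176),.017),("knob",(281,130),.0697),("jaw front edge",(307,170),.022)):
    w=onz(c,p,z)[:2]*1000;print(n,np.round(w,1),np.round(R.T@(w-r.x[:2]),1))
for n,g in(("mouth",(-24,-189)),("nest",(-22,-57))):print(n,R@g+r.x[:2])
np.save('gauge.npy',r.x)
E
python3 fit.py
```

```text
[6.17213167e+02 1.65783910e+02 5.08884025e-02] [[0.3, 1.5], [-0.1, 2.4], [-0.9, -1.3], [-4.4, 1.0], [2.4, 1.9], [0.1, -1.4], [1.2, -2.3], [-0.9, -1.7], [-2.1, 1.2], [4.9, -1.3]]
horn [565.8 105.7] [-54.4 -57.4]
pusher [532.5 100.8] [-87.9 -60.6]
knob [562.2 162.1] [-55.1  -0.8]
jaw front edge [594.7 109.6] [-25.3 -55. ]
mouth [602.85799367 -24.19221701]
nest [598.1410343  107.73863721]
```

```bash
cat >> h.py <<'E'
def G(x,y,z):
    g=np.load('gauge.npy');a=g[2];return [(g[0]+np.cos(a)*x-np.sin(a)*y)/1000,(g[1]+np.sin(a)*x+np.cos(a)*y)/1000,z/1000]
YG=np.pi/2+float(np.load('gauge.npy')[2])
def gpos():
    g=np.load('gauge.npy');a=g[2];p=np.array(manip.sense()["eef_pos"])*1000;d=p[:2]-g[:2]
    print("gauge pos",np.round([np.cos(a)*d[0]+np.sin(a)*d[1],-np.sin(a)*d[0]+np.cos(a)*d[1],p[2]],1))
E
python3 -c "
from h import *
gpos();plan(G(-24,-60,43),YG)"
```

```text
gauge pos [-59.8 -44.1 296.1]
yaw0 1.57 pos [0.5598 0.1187 0.2961] n 6
[(-2, 6, 42, -0.009), (-2, 6, 42, -0.009), (-2, 6, 42, -0.009), (-2, 6, 42, -0.009), (-3, 6, 42, -0.009), (-3, 6, 42, -0.009)]
```

Request:
{"method": "jog_arm", "body": {
  "increments": [
    {"tx": -5,"ty": 12,"tz": 20,"spin": -0.026,"fingers": 0},
    {"tx": -5,"ty": 12,"tz": 30,"spin": -0.026,"fingers": 0},
    {"tx": -4,"ty": 12,"tz": 40,"spin": 0,"fingers": 0},
    {"tx": 0,"ty": 0,"tz": 40,"spin": 0,"fingers": 0},
    {"tx": 0,"ty": 0,"tz": 40,"spin": 0,"fingers": 0},
    {"tx": 0,"ty": 0,"tz": 40,"spin": 0,"fingers": 0},
    {"tx": 0,"ty": 0,"tz": 30,"spin": 0,"fingers": 0},
    {"tx": 0,"ty": 0,"tz": 13,"spin": 0,"fingers": 0},
    {"tx": 0,"ty": 0,"tz": 0,"spin": 0,"fingers": 0}
  ]
}}

```text
t: 5.6
eef_pos: [0.595, 0.1066, 0.0421]
ee_rot: [-0.001, 0.688, 0.726, -0.001]
force: [-1.0, -0.4, -0.4]
finger_gap: 0.0002
gripper_force: 0.0
```

Request:
{"method": "jog_arm", "body": {
  "increments": [
    {"tx": 0,"ty": -7,"tz": 0,"spin": 0,"fingers": 0},
    {"tx": 0,"ty": -7,"tz": 0,"spin": 0,"fingers": 0},
    {"tx": 0,"ty": -7,"tz": 0,"spin": 0,"fingers": 0},
    {"tx": 0,"ty": -7,"tz": 0,"spin": 0,"fingers": 0},
    {"tx": 0,"ty": -7,"tz": 0,"spin": 0,"fingers": 0},
    {"tx": 0,"ty": -7,"tz": 0,"spin": 0,"fingers": 0},
    {"tx": 0,"ty": -7,"tz": 0,"spin": 0,"fingers": 0},
    {"tx": 0,"ty": 0,"tz": 0,"spin": 0,"fingers": 0},
    {"tx": 0,"ty": 0,"tz": 0,"spin": 0,"fingers": 0}
  ]
}}

```text
t: 6.5
eef_pos: [0.5472, 0.1055, 0.0434]
ee_rot: [0.0, 0.687, 0.726, 0.0]
force: [-0.5, -0.4, 0.1]
finger_gap: 0.0
gripper_force: 0.0
```

```bash
python3 -c "
from h import *
gpos();print(manip.sense()['force'])
p=np.array(manip.sense()['eef_pos']);plan(p+[0,0,.25],YG)"
```

```text
gauge pos [-73.  -56.7  43.4]
[-0.5269322  -0.3627092   0.09273934]
yaw0 1.626 pos [0.5472 0.1055 0.0434] n 6
[(0, 0, -42, 0.001), (0, 0, -42, 0.001), (0, 0, -42, 0.001), (0, 0, -42, 0.001), (0, 0, -42, 0.001), (0, 0, -42, 0.001)]
```

Request:
{"method": "jog_arm", "body": {
  "increments": [
    {"tx": 0,"ty": 4,"tz": 0,"spin": 0,"fingers": 0},
    {"tx": 0,"ty": 0,"tz": -30,"spin": 0,"fingers": 0},
    {"tx": 0,"ty": 0,"tz": -45,"spin": 0,"fingers": 0},
    {"tx": 0,"ty": 0,"tz": -45,"spin": 0,"fingers": 0},
    {"tx": 0,"ty": 0,"tz": -45,"spin": 0,"fingers": 60},
    {"tx": 0,"ty": 0,"tz": -45,"spin": 0,"fingers": 60},
    {"tx": 0,"ty": 0,"tz": -10,"spin": 0,"fingers": 60}
  ]
}}

```text
t: 7.2
eef_pos: [0.5544, 0.107, 0.269]
ee_rot: [0.003, 0.687, 0.726, 0.004]
force: [0.4, 0.8, -0.6]
finger_gap: 0.0432
gripper_force: 0.0
```

```bash
python3 g.py pics/w4.png; python3 -c "
from h import *
plan([.464,-.345,.2],1.438)"
```

```text
mouth 0.57 [308. 263.] [ 0.6017 -0.0241]
nest 0.6 [312. 162.] [0.5966 0.1103]
gauge 0.66 [332. 116.] [0.6152 0.1656]
jaw_horn 0.94 [291. 174.] [0.5684 0.1065]
pusher_face 0.75 [255. 167.] [0.5287 0.1033]
lock_knob 0.8 [288. 119.] [0.5615 0.1631]
yaw0 1.626 pos [0.5501 0.1053 0.2614] n 11
[(-40, -10, 6, 0.017), (-41, -9, 6, 0.017), (-41, -9, 6, 0.017), (-41, -8, 6, 0.017), (-41, -7, 6, 0.017), (-41, -7, 6, 0.017), (-41, -6, 6, 0.017), (-41, -5, 6, 0.017), (-41, -4, 6, 0.017), (-42, -4, 6, 0.017), (-42, -3, 6, 0.017)]
```

View pics/w4.png

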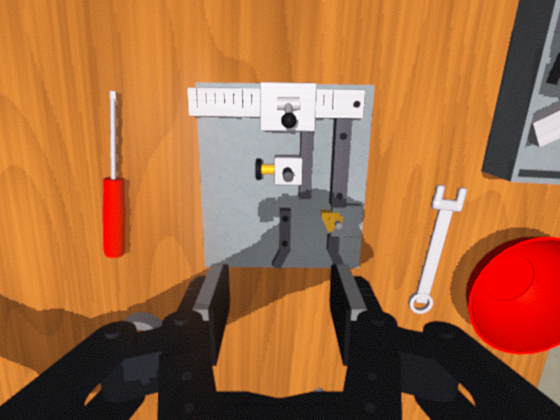

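The jaw has not moved: the horn is still at (288,175), about gauge x -54. I'll repeat the push a little lower and look at the moment of contact.

```bash
python3 -c "
from h import *
gpos();plan(G(-26,-60,38),YG)"
```

```text
gauge pos [-70.1 -57.  261.4]
yaw0 1.626 pos [0.5501 0.1053 0.2614] n 6
[(-1, 7, 37, 0.001), (-1, 7, 37, 0.001), (-1, 7, 37, 0.001), (-1, 7, 37, 0.001), (-1, 7, 37, 0.001), (-1, 7, 37, 0.001)]
```

Request:
{"method": "jog_arm", "body": {
  "increments": [
    {"tx": -3,"ty": 22,"tz": 0,"spin": 0,"fingers": 0},
    {"tx": 0,"ty": 22,"tz": 20,"spin": 0,"fingers": 0},
    {"tx": 0,"ty": 0,"tz": 40,"spin": 0,"fingers": 0},
    {"tx": 0,"ty": 0,"tz": 40,"spin": 0,"fingers": 0},
    {"tx": 0,"ty": 0,"tz": 40,"spin": 0,"fingers": 0},
    {"tx": 0,"ty": 0,"tz": 40,"spin": 0,"fingers": 0},
    {"tx": 0,"ty": 0,"tz": 30,"spin": 0,"fingers": 0},
    {"tx": 0,"ty": 0,"tz": 13,"spin": 0,"fingers": 0},
    {"tx": 0,"ty": 0,"tz": 0,"spin": 0,"fingers": 0},
    {"tx": 0,"ty": 0,"tz": 0,"spin": 0,"fingers": 0}
  ]
}}

```text
t: 8.55
eef_pos: [0.5959, 0.1056, 0.0412]
ee_rot: [0.0, 0.687, 0.726, 0.001]
force: [0.3, -0.6, 0.4]
finger_gap: 0.0
gripper_force: 0.0
```

Request:
{"method": "jog_arm", "body": {
  "increments": [
    {"tx": 0,"ty": -5,"tz": 0,"spin": 0,"fingers": 0},
    {"tx": 0,"ty": -5,"tz": 0,"spin": 0,"fingers": 0},
    {"tx": 0,"ty": -5,"tz": 0,"spin": 0,"fingers": 0},
    {"tx": 0,"ty": -5,"tz": 0,"spin": 0,"fingers": 0},
    {"tx": 0,"ty": -5,"tz": 0,"spin": 0,"fingers": 0},
    {"tx": 0,"ty": -5,"tz": 0,"spin": 0,"fingers": 0}
  ]
}}

```text
t: 9.15
eef_pos: [0.5648, 0.1034, 0.0405]
ee_rot: [0.0, 0.687, 0.726, 0.0]
force: [0.8, 1.4, -0.1]
finger_gap: 0.0003
gripper_force: 0.0
```

```bash
python3 -c "
from h import *
gpos();print(manip.sense()['force'])
a=cap('wrist')['frame'];s=manip.capture('scene')['frame'][150:260,230:370];sd=manip.capture('side')['frame'][200:300,220:320]
s=cv2.resize(s,(381,300),interpolation=2);sd=cv2.resize(sd,(300,300),interpolation=2)
w=cv2.resize(a,(400,300));out=np.zeros((600,800,3),np.uint8);out[:300,:400]=w;out[:300,400:781]=s;out[300:,:300]=sd;cv2.imwrite('pics/m5.png',out)"
```

```text
gauge pos [-55.5 -59.6  40.5]
[ 0.80734714  1.38212614 -0.06309813]
```

View pics/m5.png

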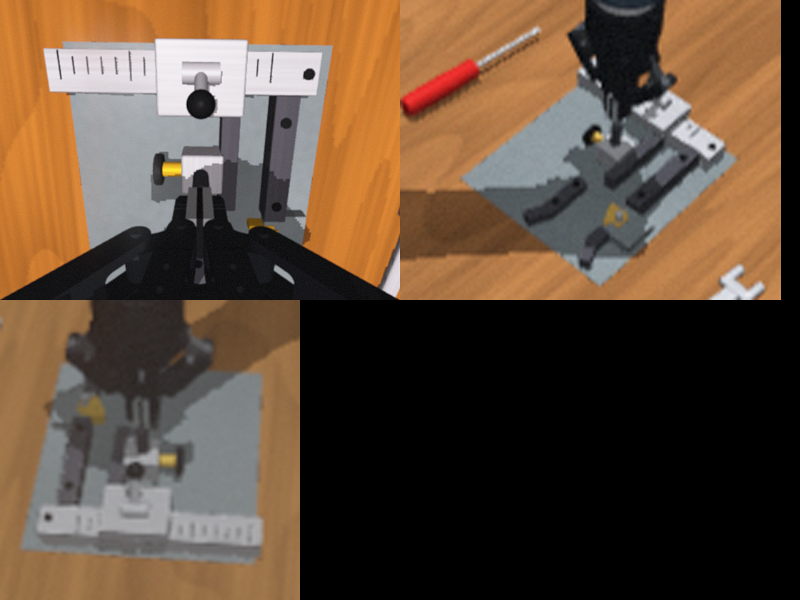

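The finger tips end right at the horn, around (200,175) in the wrist view. I can't tell if they are beside or on it, so I'll zoom in and mark the computed TCP and horn positions.

```bash
python3 -c "
from h import *
c=cap('wrist');f=c['frame'].copy()
def pr(X):
    v=c['camera_matrix']@(c['R']@np.array(X)+c['t']);return v[:2]/v[2]
print('tcp',pr(manip.sense()['eef_pos']),'horn top now?',pr([.567,.106,.061]),'base',pr([.567,.106,.03]))
o=f[130:330,190:390];o=cv2.resize(o,(600,600),interpolation=cv2.INTER_CUBIC)
p=(pr(manip.sense()['eef_pos'])-[190,130])*3
cv2.circle(o,tuple(int(v) for v in p),4,(0,0,255),1)
cv2.imwrite('pics/z6.png',np.clip(o.astype(int)*1.6,0,255).astype(np.uint8))"
```

```text
tcp [280.68559643 253.31412231] horn top now? [284.8880141 266.9582539] base [283.99443653 241.18600738]
```

View pics/z6.png

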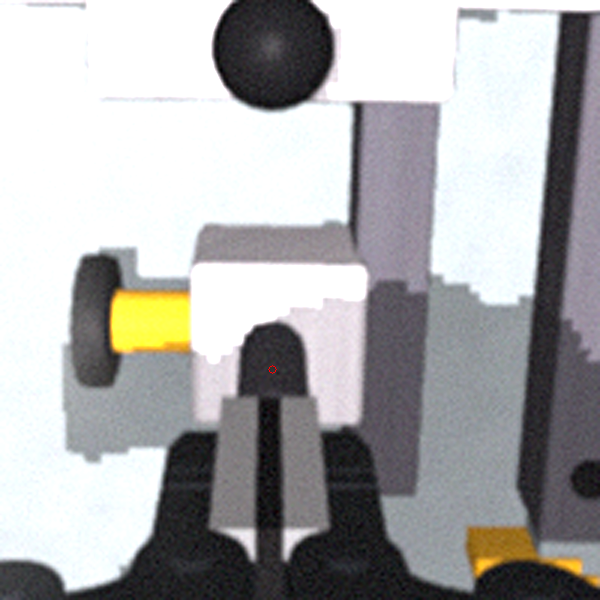

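The dark peg at (272,360) in the crop is the horn, and the grey finger ends seem to stop above or in front of it. I'll check where the tips really are by projecting points into the scene and side cameras.

```bash
python3 -c "
from h import *
p=np.array(manip.sense()['eef_pos']);outs=[]
for n in('scene','side'):
    c=cap(n);f=cv2.resize(c['frame'],None,fx=6,fy=6,interpolation=cv2.INTER_CUBIC)
    def pr(X):
        v=c['camera_matrix']@(c['R']@np.array(X)+c['t']);return (v[:2]/v[2]*6+2.5).astype(int)
    k=pr(p)
    for h,col in((0,(0,0,255)),(.03,(0,255,255)),(.06,(255,0,255))):cv2.circle(f,tuple(map(int,pr(p+[0,0,h]))),4,col,-1)
    cv2.circle(f,tuple(map(int,pr([.567,.106,.061]))),5,(0,255,0),2)
    outs.append(np.clip(f[k[1]-300:k[1]+200,k[0]-200:k[0]+200].astype(int)*1.6,0,255))
cv2.imwrite('pics/z7.png',np.hstack(outs).astype(np.uint8))"
```

```text
(no output)
```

View pics/z7.png

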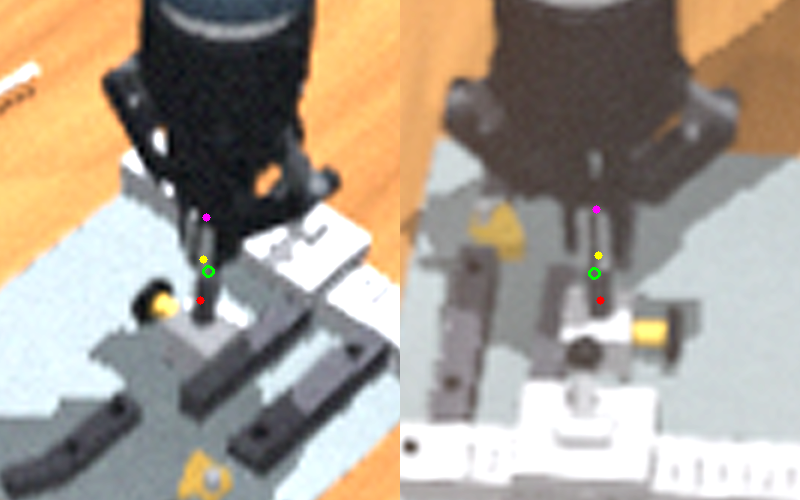

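Both views show the horn as the dark peg below the fingers. The real finger tips are about 25 to 30 mm above the reported TCP, so the fingers passed over the horn. They are right above it now, so I'll touch down gently to calibrate the offset.

Request:
{"method": "jog_arm", "body": {
  "increments": [
    {"tx": 0,"ty": 0,"tz": 1,"spin": 0,"fingers": 0},
    {"tx": 0,"ty": 0,"tz": 1,"spin": 0,"fingers": 0},
    {"tx": 0,"ty": 0,"tz": 1,"spin": 0,"fingers": 0},
    {"tx": 0,"ty": 0,"tz": 0,"spin": 0,"fingers": 0}
  ]
}}

```text
t: 9.85
eef_pos: [0.5652, 0.1034, 0.0371]
ee_rot: [-0.0, 0.687, 0.726, -0.0]
force: [-0.2, 0.0, -0.2]
finger_gap: -0.0001
gripper_force: 0.0
```

Request:
{"method": "jog_arm", "body": {
  "increments": [
    {"tx": 0,"ty": 0,"tz": 1,"spin": 0,"fingers": 0},
    {"tx": 0,"ty": 0,"tz": 1,"spin": 0,"fingers": 0},
    {"tx": 0,"ty": 0,"tz": 0,"spin": 0,"fingers": 0}
  ]
}}

```text
t: 10.15
eef_pos: [0.5651, 0.1035, 0.0352]
ee_rot: [-0.0, 0.687, 0.726, -0.0]
force: [0.1, -0.6, -0.7]
finger_gap: 0.0
gripper_force: 0.0
```

Request:
{"method": "jog_arm", "body": {
  "increments": [
    {"tx": 0,"ty": 0,"tz": 1,"spin": 0,"fingers": 0},
    {"tx": 0,"ty": 0,"tz": 1,"spin": 0,"fingers": 0},
    {"tx": 0,"ty": 0,"tz": 0,"spin": 0,"fingers": 0}
  ]
}}

```text
t: 10.45
eef_pos: [0.5652, 0.1034, 0.0332]
ee_rot: [-0.0, 0.687, 0.726, -0.0]
force: [0.6, -0.0, 0.4]
finger_gap: 0.0003
gripper_force: 0.0
```

Request:
{"method": "jog_arm", "body": {
  "increments": [
    {"tx": 0,"ty": 0,"tz": 1,"spin": 0,"fingers": 0},
    {"tx": 0,"ty": 0,"tz": 1,"spin": 0,"fingers": 0},
    {"tx": 0,"ty": 0,"tz": 0,"spin": 0,"fingers": 0}
  ]
}}

```text
t: 10.75
eef_pos: [0.5651, 0.1034, 0.0312]
ee_rot: [-0.0, 0.687, 0.726, -0.0]
force: [0.4, -0.9, 0.4]
finger_gap: 0.0003
gripper_force: 0.0
```

Request:
{"method": "jog_arm", "body": {
  "increments": [
    {"tx": 0,"ty": 0,"tz": 1,"spin": 0,"fingers": 0},
    {"tx": 0,"ty": 0,"tz": 1,"spin": 0,"fingers": 0},
    {"tx": 0,"ty": 0,"tz": 0,"spin": 0,"fingers": 0}
  ]
}}

```text
t: 11.05
eef_pos: [0.5661, 0.1035, 0.0302]
ee_rot: [0.001, 0.687, 0.726, 0.0]
force: [0.3, -1.0, 7.4]
finger_gap: -0.0001
gripper_force: 3.1
```

Request:
{"method": "jog_arm", "body": {
  "increments": [
    {"tx": 0,"ty": 0,"tz": 1,"spin": 0,"fingers": 0},
    {"tx": 0,"ty": 0,"tz": 1,"spin": 0,"fingers": 0},
    {"tx": 0,"ty": 0,"tz": 0,"spin": 0,"fingers": 0}
  ]
}}

```text
t: 11.35
eef_pos: [0.5683, 0.1036, 0.03]
ee_rot: [0.002, 0.688, 0.726, 0.002]
force: [-0.3, -2.3, 18.1]
finger_gap: -0.0002
gripper_force: 8.9
```

Contact came at a reported z of 0.0303, so the true tips are 30 mm behind the reported TCP (tip z = eef z + 0.030). I'll back off to the +x side and push the horn at the right height.

Request:
{"method": "jog_arm", "body": {
  "increments": [
    {"tx": 0,"ty": 0,"tz": -5,"spin": 0,"fingers": 0},
    {"tx": 0,"ty": 0,"tz": -5,"spin": 0,"fingers": 0},
    {"tx": 0,"ty": 15,"tz": 0,"spin": 0,"fingers": 0},
    {"tx": 0,"ty": 15,"tz": 0,"spin": 0,"fingers": 0},
    {"tx": 0,"ty": 0,"tz": 10,"spin": 0,"fingers": 0},
    {"tx": 0,"ty": 0,"tz": 10,"spin": 0,"fingers": 0},
    {"tx": 0,"ty": 0,"tz": 8,"spin": 0,"fingers": 0},
    {"tx": 0,"ty": 0,"tz": 0,"spin": 0,"fingers": 0}
  ]
}}

```text
t: 12.15
eef_pos: [0.5929, 0.1047, 0.0074]
ee_rot: [-0.001, 0.687, 0.726, -0.002]
force: [-0.4, -0.6, -0.2]
finger_gap: 0.0001
gripper_force: 0.0
```

Request:
{"method": "jog_arm", "body": {
  "increments": [
    {"tx": 0,"ty": -6,"tz": 0,"spin": 0,"fingers": 0},
    {"tx": 0,"ty": -6,"tz": 0,"spin": 0,"fingers": 0},
    {"tx": 0,"ty": -6,"tz": 0,"spin": 0,"fingers": 0},
    {"tx": 0,"ty": -6,"tz": 0,"spin": 0,"fingers": 0},
    {"tx": 0,"ty": -6,"tz": 0,"spin": 0,"fingers": 0},
    {"tx": 0,"ty": -6,"tz": 0,"spin": 0,"fingers": 0},
    {"tx": 0,"ty": -6,"tz": 0,"spin": 0,"fingers": 0},
    {"tx": 0,"ty": -4,"tz": 0,"spin": 0,"fingers": 0},
    {"tx": 0,"ty": 0,"tz": 0,"spin": 0,"fingers": 0}
  ]
}}

```text
t: 13.05
eef_pos: [0.5483, 0.1023, 0.0093]
ee_rot: [-0.0, 0.687, 0.726, -0.001]
force: [0.6, 0.8, -0.1]
finger_gap: -0.0002
gripper_force: 0.0
```

Request:
{"method": "jog_arm", "body": {
  "increments": [
    {"tx": 0,"ty": 4,"tz": 0,"spin": 0,"fingers": 0},
    {"tx": 0,"ty": 0,"tz": -30,"spin": 0,"fingers": 0},
    {"tx": 0,"ty": 0,"tz": -45,"spin": 0,"fingers": 0},
    {"tx": 0,"ty": 0,"tz": -45,"spin": 0,"fingers": 0},
    {"tx": 0,"ty": 0,"tz": -45,"spin": 0,"fingers": 85},
    {"tx": 0,"ty": 0,"tz": -45,"spin": 0,"fingers": 85},
    {"tx": 0,"ty": 0,"tz": -10,"spin": 0,"fingers": 85},
    {"tx": 0,"ty": 0,"tz": 0,"spin": 0,"fingers": 85}
  ]
}}

```text
t: 13.85
eef_pos: [0.5546, 0.1028, 0.231]
ee_rot: [0.001, 0.688, 0.726, 0.001]
force: [0.4, -0.0, -0.1]
finger_gap: 0.0583
gripper_force: 0.0
```

```bash
python3 g.py pics/w8.png; python3 -c "
from h import *
gpos();plan([.464,-.29,.25],1.438)"
```

```text
mouth 0.9 [311. 272.] [ 0.6004 -0.0237]
nest 0.83 [317. 166.] [0.5974 0.1078]
gauge 0.96 [338. 114.] [0.6143 0.1642]
jaw_horn 0.88 [251. 183.] [0.5278 0.0988]
lock_knob 0.82 [252. 117.] [0.5271 0.1605]
gauge pos [-67.8 -59.8 228. ]
yaw0 1.626 pos [0.5525 0.1026 0.228 ] n 9
[(-43, -12, -2, 0.021), (-43, -11, -2, 0.021), (-43, -10, -2, 0.021), (-44, -10, -2, 0.021), (-44, -9, -2, 0.021), (-44, -8, -2, 0.021), (-44, -7, -2, 0.021), (-44, -6, -2, 0.021), (-44, -5, -2, 0.021)]
```

The jaw is now open: the horn is at gauge x -92, an opening of about 62 mm. Next is the casting.

Request:
{"method": "jog_arm", "body": {
  "increments": [
    {"tx": -43,"ty": -12,"tz": -2,"spin": 0.021,"fingers": 62},
    {"tx": -43,"ty": -11,"tz": -2,"spin": 0.021,"fingers": 62},
    {"tx": -43,"ty": -10,"tz": -2,"spin": 0.021,"fingers": 62},
    {"tx": -44,"ty": -10,"tz": -2,"spin": 0.021,"fingers": 62},
    {"tx": -44,"ty": -9,"tz": -2,"spin": 0.021,"fingers": 62},
    {"tx": -44,"ty": -8,"tz": -2,"spin": 0.021,"fingers": 62},
    {"tx": -44,"ty": -7,"tz": -2,"spin": 0.021,"fingers": 62},
    {"tx": -44,"ty": -6,"tz": -2,"spin": 0.021,"fingers": 62},
    {"tx": -44,"ty": -5,"tz": -2,"spin": 0.021,"fingers": 62},
    {"tx": 0,"ty": 0,"tz": 0,"spin": 0,"fingers": 62},
    {"tx": 0,"ty": 0,"tz": 0,"spin": 0,"fingers": 62}
  ]
}}

```text
t: 15.3
eef_pos: [0.4632, -0.2889, 0.2466]
ee_rot: [-0.001, 0.754, 0.657, -0.0]
force: [0.1, 0.8, 0.5]
finger_gap: 0.0623
gripper_force: 0.0
```

```bash
cat > cst.py <<'E'
from h import *
c=cap('wrist');f=c['frame'];cv2.imwrite('pics/w9.png',f)
for r in manip.spot_in('wrist','casting')[:3]:print(round(r['confidence'],2),np.round(r['point']),np.round(onz(c,r['point'],.026),3))
def pr(X):
    v=c['camera_matrix']@(c['R']@np.array(X)+c['t']);return v[:2]/v[2]
hsv=cv2.cvtColor(f,cv2.COLOR_BGR2HSV)
m=((hsv[...,1]<70)&(hsv[...,2]>90)).astype(np.uint8)
m=cv2.morphologyEx(m,cv2.MORPH_CLOSE,np.ones((25,25)))
n,l,st,ce=cv2.connectedComponentsWithStats(m)
q=pr([.464,-.345,.026]);i=min(range(1,n),key=lambda k:np.hypot(*(ce[k]-q)) if st[k][4]>1500 else 1e9)
print('expect',q,'blob',st[i],ce[i])
cn=max(cv2.findContours((l==i).astype(np.uint8),0,2)[0],key=cv2.contourArea)
b=cv2.boxPoints(cv2.minAreaRect(cn));W=np.array([onz(c,p,.026) for p in b])
print('corners',np.round(W[:,:2],3).tolist(),'centre',W.mean(0))
e=[W[1]-W[0],W[2]-W[1]];L=max(e,key=np.linalg.norm);print('sizes',[np.linalg.norm(x) for x in e],'yaw',np.arctan2(L[1],L[0])%np.pi)
cv2.drawContours(f,[b.astype(int)],0,(0,0,255),1);cv2.imwrite('pics/w9b.png',f)
E
python3 cst.py
```

```text
0.97 [286. 212.] [ 0.464 -0.337  0.026]
0.87 [171. 233.] [ 0.33  -0.344  0.026]
0.67 [451. 272.] [ 0.649 -0.438  0.026]
expect [286.9948179 218.452765 ] blob [ 256  168   52  188 5302] [284.80007544 240.36891739]
corners [[0.437, -0.283], [0.492, -0.29], [0.466, -0.532], [0.401, -0.524]] centre [ 0.44906083 -0.40724746  0.026     ]
sizes [np.float64(0.05510692185690297), np.float64(0.24319243465278384)] yaw 1.4634164478824903
```

View pics/w9b.png

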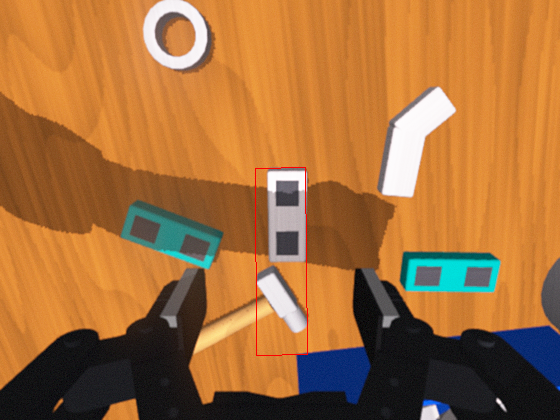

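The casting's top face spans columns 268–306 and rows 170–262, with its pocket centre at (287,218). That confirms (0.464, -0.345), aligned with the tool. Descending to grip it.

```bash
python3 -c "
from h import *
plan([.464,-.345,.05],1.438);plan([.464,-.345,-.02],1.438)"
```

```text
yaw0 1.439 pos [ 0.4643 -0.2866  0.247 ] n 5
[(-12, 1, 39, 0.0), (-12, 1, 39, 0.0), (-12, 1, 39, 0.0), (-12, 1, 39, 0.0), (-12, 1, 39, 0.0)]
yaw0 1.439 pos [ 0.4643 -0.2866  0.247 ] n 7
[(-8, 1, 38, 0.0), (-8, 1, 38, 0.0), (-8, 1, 38, 0.0), (-8, 1, 38, 0.0), (-8, 1, 38, 0.0), (-8, 1, 38, 0.0), (-8, 1, 38, 0.0)]
```

Request:
{"method": "jog_arm", "body": {
  "increments": [
    {"tx": -15,"ty": 2,"tz": 39,"spin": 0,"fingers": 62},
    {"tx": -15,"ty": 2,"tz": 39,"spin": 0,"fingers": 62},
    {"tx": -14,"ty": 2,"tz": 39,"spin": 0,"fingers": 62},
    {"tx": -14,"ty": 1,"tz": 40,"spin": 0,"fingers": 62},
    {"tx": 0,"ty": 0,"tz": 40,"spin": 0,"fingers": 62},
    {"tx": 0,"ty": 0,"tz": 30,"spin": 0,"fingers": 62},
    {"tx": 0,"ty": 0,"tz": 20,"spin": 0,"fingers": 62},
    {"tx": 0,"ty": 0,"tz": 10,"spin": 0,"fingers": 62},
    {"tx": 0,"ty": 0,"tz": 5,"spin": 0,"fingers": 62},
    {"tx": 0,"ty": 0,"tz": 3,"spin": 0,"fingers": 62},
    {"tx": 0,"ty": 0,"tz": 0,"spin": 0,"fingers": 62}
  ]
}}

```text
t: 16.5
eef_pos: [0.4637, -0.3467, -0.017]
ee_rot: [0.001, 0.753, 0.658, 0.0]
force: [-0.5, -0.2, 0.0]
finger_gap: 0.0621
gripper_force: 0.0
```

Request:
{"method": "jog_arm", "body": {
  "increments": [
    {"tx": 0,"ty": 0,"tz": 0,"spin": 0,"fingers": 30},
    {"tx": 0,"ty": 0,"tz": 0,"spin": 0,"fingers": 30},
    {"tx": 0,"ty": 0,"tz": 0,"spin": 0,"fingers": 30},
    {"tx": 0,"ty": 0,"tz": 0,"spin": 0,"fingers": 30},
    {"tx": 0,"ty": 0,"tz": 0,"spin": 0,"fingers": 30},
    {"tx": 0,"ty": 0,"tz": 0,"spin": 0,"fingers": 30}
  ]
}}

```text
t: 17.1
eef_pos: [0.4639, -0.3472, -0.0163]
ee_rot: [0.001, 0.753, 0.658, 0.0]
force: [0.1, 0.1, 5.6]
finger_gap: 0.0425
gripper_force: 61.5
```

Gripped. I'll lift it and carry it to just before the mouth, with its centre at gauge (-24, -217).

Request:
{"method": "jog_arm", "body": {
  "increments": [
    {"tx": 0,"ty": 0,"tz": -20,"spin": 0,"fingers": 30},
    {"tx": 0,"ty": 0,"tz": -30,"spin": 0,"fingers": 30},
    {"tx": 0,"ty": 0,"tz": -20,"spin": 0,"fingers": 30},
    {"tx": 0,"ty": 0,"tz": 0,"spin": 0,"fingers": 30}
  ]
}}

```text
t: 17.5
eef_pos: [0.465, -0.3481, 0.0553]
ee_rot: [0.003, 0.753, 0.658, 0.001]
force: [0.1, -0.4, -2.0]
finger_gap: 0.0422
gripper_force: 61.7
```

```bash
python3 -c "
from h import *
print(manip.sense()['finger_gap'],manip.sense()['gripper_force'],manip.sense()['force']);plan(G(-24,-220,55),YG)
c=cap('wrist');cv2.imwrite('pics/w10.png',c['frame'])"
```

```text
0.04219253545389027 61.70750856399536 [ 0.09739011 -0.37173297 -1.99043034]
yaw0 1.436 pos [ 0.465  -0.3481  0.0553] n 8
[(39, 12, 0, -0.023), (38, 13, 0, -0.023), (38, 14, 0, -0.023), (38, 15, 0, -0.023), (37, 16, 0, -0.023), (37, 17, 0, -0.023), (37, 18, 0, -0.023), (36, 18, 0, -0.023)]
```

View pics/w10.png

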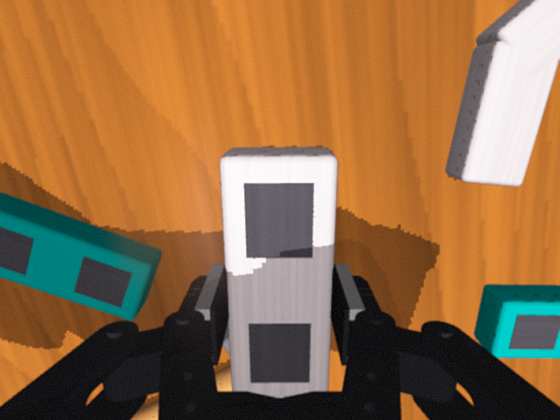

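The casting is held squarely, with its pockets at (279,220) and (280,353). Carrying it to the mouth.

Request:
{"method": "jog_arm", "body": {
  "increments": [
    {"tx": 39,"ty": 12,"tz": 0,"spin": -0.023,"fingers": 30},
    {"tx": 38,"ty": 13,"tz": 0,"spin": -0.023,"fingers": 30},
    {"tx": 38,"ty": 14,"tz": 0,"spin": -0.023,"fingers": 30},
    {"tx": 38,"ty": 15,"tz": 0,"spin": -0.023,"fingers": 30},
    {"tx": 37,"ty": 16,"tz": 0,"spin": -0.023,"fingers": 30},
    {"tx": 37,"ty": 17,"tz": 0,"spin": -0.023,"fingers": 30},
    {"tx": 37,"ty": 18,"tz": 0,"spin": -0.023,"fingers": 30},
    {"tx": 36,"ty": 18,"tz": 0,"spin": -0.023,"fingers": 30},
    {"tx": 0,"ty": 0,"tz": 0,"spin": 0,"fingers": 30},
    {"tx": 0,"ty": 0,"tz": 0,"spin": 0,"fingers": 30}
  ]
}}

```text
t: 18.55
eef_pos: [0.6012, -0.0518, 0.0509]
ee_rot: [-0.001, 0.688, 0.725, -0.001]
force: [0.3, -1.6, -1.6]
finger_gap: 0.042
gripper_force: 61.7
```

```bash
python3 -c "
from h import *
s=manip.sense();c=cap('wrist');cv2.imwrite('pics/w11.png',c['frame']);z=s['eef_pos'][2]+.0163+.026
g=np.load('gauge.npy');a=g[2]
for p in((279,220),(280,353),(221,157),(336,157)):
    w=onz(c,p,z)[:2]*1000-g[:2];print(p,np.round([np.cos(a)*w[0]+np.sin(a)*w[1],-np.sin(a)*w[0]+np.cos(a)*w[1]],1))
gpos();print('yaw',2*np.arctan2(s['ee_rot'][2],s['ee_rot'][1]),YG)
for q in('mouth','gauge'):
    for r in manip.place_of('wrist',q)[:1]:print(q,r['confidence'],np.round(r['point']),np.round(onz(c,r['point'],0),4)[:2],G(-24,-189,0)[:2])
"
```

```text
(279, 220) [ -27.5 -184. ]
(280, 353) [ -27.  -243.5]
(221, 157) [ -48.2 -160.3]
(336, 157) [  -7.3 -160.2]
gauge pos [ -27.5 -218.4   51. ]
yaw 1.6233488847247046 1.6216847293032741
```

View pics/w11.png

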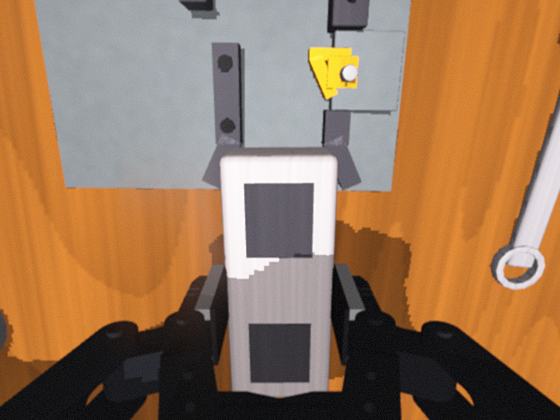

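The casting centre is at gauge (-27, -214). The rails appear at columns 241 and 324, so the channel middle is about 2 mm to +x. I'll shift +2 mm, go back 8 mm so the end sits in the funnel, then lower and release.

Request:
{"method": "jog_arm", "body": {
  "increments": [
    {"tx": -8,"ty": 2,"tz": 0,"spin": 0,"fingers": 30},
    {"tx": 0,"ty": 0,"tz": 15,"spin": 0,"fingers": 30},
    {"tx": 0,"ty": 0,"tz": 20,"spin": 0,"fingers": 30},
    {"tx": 0,"ty": 0,"tz": 15,"spin": 0,"fingers": 30},
    {"tx": 0,"ty": 0,"tz": 8,"spin": 0,"fingers": 30},
    {"tx": 0,"ty": 0,"tz": 4,"spin": 0,"fingers": 30},
    {"tx": 0,"ty": 0,"tz": 3,"spin": 0,"fingers": 30},
    {"tx": 0,"ty": 0,"tz": 0,"spin": 0,"fingers": 30},
    {"tx": 0,"ty": 0,"tz": 0,"spin": 0,"fingers": 30}
  ]
}}

```text
t: 19.6
eef_pos: [0.605, -0.0611, -0.0121]
ee_rot: [0.0, 0.689, 0.725, 0.0]
force: [-0.0, -0.5, -0.8]
finger_gap: 0.0423
gripper_force: 61.6
```

```bash
python3 -c "
from h import *
gpos();print(manip.sense()['force'])"
```

```text
gauge pos [ -23.7 -226.   -12.1]
[-0.03309914 -0.45687901 -0.83766877]
```

Request:
{"method": "jog_arm", "body": {
  "increments": [
    {"tx": 0,"ty": 0,"tz": 3,"spin": 0,"fingers": 30},
    {"tx": 0,"ty": 0,"tz": 0,"spin": 0,"fingers": 50},
    {"tx": 0,"ty": 0,"tz": 0,"spin": 0,"fingers": 62},
    {"tx": 0,"ty": 0,"tz": 0,"spin": 0,"fingers": 62},
    {"tx": 0,"ty": 0,"tz": -20,"spin": 0,"fingers": 62},
    {"tx": 0,"ty": 0,"tz": -40,"spin": 0,"fingers": 62},
    {"tx": -25,"ty": -2,"tz": 0,"spin": 0,"fingers": 0},
    {"tx": -25,"ty": -2,"tz": 0,"spin": 0,"fingers": 0},
    {"tx": -25,"ty": 0,"tz": 0,"spin": 0,"fingers": 0},
    {"tx": 0,"ty": 0,"tz": 0,"spin": 0,"fingers": 0},
    {"tx": 0,"ty": 0,"tz": 0,"spin": 0,"fingers": 0}
  ]
}}

```text
t: 20.7
eef_pos: [0.6043, -0.1366, 0.0445]
ee_rot: [0.0, 0.69, 0.724, 0.0]
force: [-1.3, 0.3, -0.7]
finger_gap: -0.0
gripper_force: 0.0
```

```bash
python3 -c "
from h import *
s=manip.sense();c=cap('wrist');f=c['frame'];cv2.imwrite('pics/w12.png',f);gpos()
g=np.load('gauge.npy');a=g[2]
def gg(p,z):
    w=onz(c,p,z)[:2]*1000-g[:2];return np.round([np.cos(a)*w[0]+np.sin(a)*w[1],-np.sin(a)*w[0]+np.cos(a)*w[1]],1)
for r in manip.spot_in('wrist','casting')[:2]:print(r['confidence'],r['point'],gg(r['point'],.026))
for r in manip.place_of('wrist','casting')[:2]:print(r['confidence'],r['point'],gg(r['point'],0))
m=(cv2.cvtColor(f,cv2.COLOR_BGR2GRAY)<65).astype(np.uint8)
n,l,st,ce=cv2.connectedComponentsWithStats(m)
for k in range(1,n):
    if 800<st[k][4]<9000 and ce[k][1]<300: print(st[k],np.round(ce[k]),gg(ce[k],.026))
"
```

```text
gauge pos [ -28.2 -300.    44.5]
0.73 [284.8, 96.6] [ -25.8 -224.7]
0.73 [286.3, 96.4] [ -24.5 -224.6]
```

Request:
{"method": "jog_arm", "body": {
  "increments": [
    {"tx": 0,"ty": 0,"tz": 30,"spin": 0,"fingers": 0},
    {"tx": 0,"ty": 0,"tz": 20,"spin": 0,"fingers": 0},
    {"tx": 0,"ty": 0,"tz": 10,"spin": 0,"fingers": 0},
    {"tx": 0,"ty": 0,"tz": 2,"spin": 0,"fingers": 0},
    {"tx": 0,"ty": 0,"tz": 0,"spin": 0,"fingers": 0},
    {"tx": 10,"ty": 0,"tz": 0,"spin": 0,"fingers": 0},
    {"tx": 10,"ty": 0,"tz": 0,"spin": 0,"fingers": 0},
    {"tx": 10,"ty": 0,"tz": 0,"spin": 0,"fingers": 0},
    {"tx": 10,"ty": 0,"tz": 0,"spin": 0,"fingers": 0}
  ]
}}

```text
t: 21.75
eef_pos: [0.6028, -0.0959, -0.0168]
ee_rot: [0.001, 0.689, 0.725, 0.0]
force: [0.7, -3.1, 2.6]
finger_gap: -0.0002
gripper_force: 1.7
```

```bash
python3 -c "
from h import *
gpos();print(manip.sense()['force']);cap('wrist')
print([np.round(r['point']) for r in manip.spot_in('wrist','casting')[:2]])"
```

```text
gauge pos [ -27.7 -260.6  -16.8]
[ 0.68551436 -3.07501797  2.6304438 ]
[array([288., 125.])]
```

Request:
{"method": "jog_arm", "body": {
  "increments": [
    {"tx": 8,"ty": 0,"tz": 0,"spin": 0,"fingers": 0},
    {"tx": 8,"ty": 0,"tz": 0,"spin": 0,"fingers": 0},
    {"tx": 8,"ty": 0,"tz": 0,"spin": 0,"fingers": 0},
    {"tx": 8,"ty": 0,"tz": 0,"spin": 0,"fingers": 0},
    {"tx": 8,"ty": 0,"tz": 0,"spin": 0,"fingers": 0}
  ]
}}

```text
t: 22.35
eef_pos: [0.6002, -0.0591, -0.0175]
ee_rot: [0.001, 0.69, 0.724, -0.001]
force: [0.0, -7.7, 3.9]
finger_gap: 0.0001
gripper_force: 3.6
```

Request:
{"method": "jog_arm", "body": {
  "increments": [
    {"tx": 8,"ty": 0,"tz": 0,"spin": 0,"fingers": 0},
    {"tx": 8,"ty": 0,"tz": 0,"spin": 0,"fingers": 0},
    {"tx": 8,"ty": 0,"tz": 0,"spin": 0,"fingers": 0},
    {"tx": 8,"ty": 0,"tz": 0,"spin": 0,"fingers": 0},
    {"tx": 8,"ty": 0,"tz": 0,"spin": 0,"fingers": 0},
    {"tx": 8,"ty": 0,"tz": 0,"spin": 0,"fingers": 0}
  ]
}}

```text
t: 22.95
eef_pos: [0.5973, -0.0114, -0.0176]
ee_rot: [0.001, 0.69, 0.724, -0.002]
force: [-1.4, -8.2, 6.9]
finger_gap: -0.0005
gripper_force: 3.9
```

```bash
python3 -c "
from h import *
gpos();print(manip.sense()['force']);c=cap('wrist')
print([np.round(r['point']) for r in manip.spot_in('wrist','casting')[:2]])
cv2.imwrite('pics/w13.png',c['frame'])"
```

```text
gauge pos [ -28.9 -176.   -17.6]
[-1.43719306 -8.21931664  6.92953297]
[array([281., 127.])]
```

View pics/w13.png

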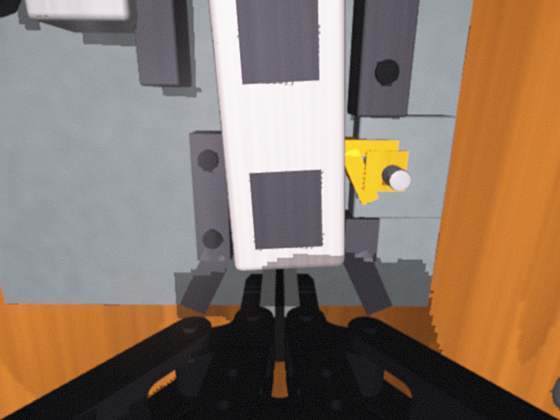

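The casting is in the channel and rides on the catch, which is pushed back at (375,170). I have now viewed 13 pictures, over the limit of 10, so I'll view no more and use numbers only. Pushing on towards the end stop and watching the force.

Request:
{"method": "jog_arm", "body": {
  "increments": [
    {"tx": 8,"ty": 0,"tz": 0,"spin": 0,"fingers": 0},
    {"tx": 8,"ty": 0,"tz": 0,"spin": 0,"fingers": 0},
    {"tx": 8,"ty": 0,"tz": 0,"spin": 0,"fingers": 0},
    {"tx": 8,"ty": 0,"tz": 0,"spin": 0,"fingers": 0},
    {"tx": 6,"ty": 0,"tz": 0,"spin": 0,"fingers": 0},
    {"tx": 4,"ty": 0,"tz": 0,"spin": 0,"fingers": 0},
    {"tx": 2,"ty": 0,"tz": 0,"spin": 0,"fingers": 0},
    {"tx": 0,"ty": 0,"tz": 0,"spin": 0,"fingers": 0}
  ]
}}

```text
t: 23.85
eef_pos: [0.5941, 0.0352, -0.0183]
ee_rot: [-0.001, 0.689, 0.725, -0.001]
force: [-1.5, -2.6, -0.3]
finger_gap: 0.0001
gripper_force: 1.4
```

Request:
{"method": "jog_arm", "body": {
  "increments": [
    {"tx": 2,"ty": 0,"tz": 0,"spin": 0,"fingers": 0},
    {"tx": 1,"ty": 0,"tz": 0,"spin": 0,"fingers": 0},
    {"tx": 0,"ty": 0,"tz": 0,"spin": 0,"fingers": 0}
  ]
}}

```text
t: 24.15
eef_pos: [0.5951, 0.0388, -0.0179]
ee_rot: [-0.0, 0.689, 0.725, -0.0]
force: [-1.4, -3.0, -1.3]
finger_gap: -0.0
gripper_force: 1.4
```

```bash
python3 -c "
from h import *
gpos();print(manip.sense()['force'])"
```

```text
gauge pos [ -28.5 -125.7  -17.9]
[-1.40054001 -2.97899831 -1.29821776]
```

Request:
{"method": "jog_arm", "body": {
  "increments": [
    {"tx": 1,"ty": 0,"tz": 0,"spin": 0,"fingers": 0},
    {"tx": 1,"ty": 0,"tz": 0,"spin": 0,"fingers": 0},
    {"tx": 0,"ty": 0,"tz": 0,"spin": 0,"fingers": 0}
  ]
}}

```text
t: 24.45
eef_pos: [0.5966, 0.042, -0.0171]
ee_rot: [0.0, 0.689, 0.725, 0.001]
force: [-0.6, 0.1, -1.1]
finger_gap: -0.0001
gripper_force: 0.0
```

Request:
{"method": "jog_arm", "body": {
  "increments": [
    {"tx": 1,"ty": 0,"tz": 0,"spin": 0,"fingers": 0},
    {"tx": 0,"ty": 0,"tz": 0,"spin": 0,"fingers": 0}
  ]
}}

```text
t: 24.65
eef_pos: [0.5961, 0.0421, -0.0173]
ee_rot: [0.0, 0.689, 0.725, 0.001]
force: [0.2, -0.6, -0.5]
finger_gap: -0.0
gripper_force: 0.1
```

Request:
{"method": "jog_arm", "body": {
  "increments": [
    {"tx": 1,"ty": 0,"tz": 0,"spin": 0,"fingers": 0},
    {"tx": 0,"ty": 0,"tz": 0,"spin": 0,"fingers": 0}
  ]
}}

```text
t: 24.85
eef_pos: [0.5958, 0.0423, -0.0174]
ee_rot: [0.0, 0.689, 0.724, 0.0]
force: [0.9, -1.8, 1.3]
finger_gap: 0.0003
gripper_force: 1.0
```

Request:
{"method": "jog_arm", "body": {
  "increments": [
    {"tx": 1,"ty": 0,"tz": 0,"spin": 0,"fingers": 0},
    {"tx": 0,"ty": 0,"tz": 0,"spin": 0,"fingers": 0}
  ]
}}

```text
t: 25.05
eef_pos: [0.5957, 0.0423, -0.0174]
ee_rot: [0.001, 0.69, 0.724, -0.0]
force: [0.4, -4.4, 3.5]
finger_gap: 0.0002
gripper_force: 2.4
```

```bash
python3 -c "
from h import *
gpos();s=manip.sense();print(s['force']);c=cap('wrist');f=c['frame']
g=np.load('gauge.npy');a=g[2]
def gg(p,z):
    w=onz(c,p,z)[:2]*1000-g[:2];return np.round([np.cos(a)*w[0]+np.sin(a)*w[1],-np.sin(a)*w[0]+np.cos(a)*w[1]],1)
h=cv2.cvtColor(f,cv2.COLOR_BGR2HSV);m=((h[...,0]>20)&(h[...,0]<33)&(h[...,1]>180)&(h[...,2]>90)).astype(np.uint8)
n,l,st,ce=cv2.connectedComponentsWithStats(m)
for k in range(1,n):
    if st[k][4]>60:
        x,y,w,hh,A=st[k];print(st[k],'left',gg((x,y+2),.014),'right',gg((x+w,y+hh/2),.014))
cv2.imwrite('pics/w14.png',f)
y,x=200,0
gr=cv2.cvtColor(f,cv2.COLOR_BGR2GRAY)
# rear edge of casting: bright->dark going down columns
for col in(250,265,300,315):
    cc=gr[:,col].astype(int);print(col,[ (r,int(cc[r]),int(cc[r+6])) for r in range(100,300) if cc[r]-cc[r+6]>60][:3])
"
```

```text
gauge pos [ -27.7 -122.2  -17.4]
[ 0.43176314 -4.42943111  3.53891812]
[ 17 121  30  18 281] left [-126.2  -54.8] right [-115.5  -57.4]
250 [(261, 239, 174), (262, 238, 129), (263, 239, 97)]
265 [(165, 243, 180), (166, 243, 110), (167, 245, 88)]
300 [(166, 244, 147), (167, 244, 104), (168, 244, 94)]
315 [(167, 243, 116), (168, 243, 89), (169, 242, 97)]
```

The reading is stuck at y -122 with the force growing. The casting is against the end stop, after the drop when it passed the catch. I'll retreat, rise and check the catch and jaw by numbers.

Request:
{"method": "jog_arm", "body": {
  "increments": [
    {"tx": -4,"ty": 0,"tz": 0,"spin": 0,"fingers": 0},
    {"tx": -4,"ty": 0,"tz": 0,"spin": 0,"fingers": 0},
    {"tx": 0,"ty": 0,"tz": -30,"spin": 0,"fingers": 0},
    {"tx": 0,"ty": 0,"tz": -40,"spin": 0,"fingers": 0},
    {"tx": 0,"ty": 0,"tz": -40,"spin": 0,"fingers": 0},
    {"tx": 30,"ty": -30,"tz": -40,"spin": 0,"fingers": 25},
    {"tx": 36,"ty": -40,"tz": 0,"spin": 0,"fingers": 25},
    {"tx": 0,"ty": -40,"tz": 0,"spin": 0,"fingers": 25},
    {"tx": 0,"ty": -30,"tz": 0,"spin": 0,"fingers": 25},
    {"tx": 0,"ty": 0,"tz": 0,"spin": 0,"fingers": 25}
  ]
}}

```text
t: 26.1
eef_pos: [0.455, 0.088, 0.1261]
ee_rot: [-0.001, 0.688, 0.726, -0.002]
force: [0.3, -0.1, 0.7]
finger_gap: 0.0252
gripper_force: 0.0
```

```bash
cat > k.py <<'E'
from h import *
gpos();c=cap('wrist');f=c['frame'];cv2.imwrite('pics/w15.png',f)
g=np.load('gauge.npy');a=g[2]
def gg(p,z):
    w=onz(c,p,z)[:2]*1000-g[:2];return np.round([np.cos(a)*w[0]+np.sin(a)*w[1],-np.sin(a)*w[0]+np.cos(a)*w[1]],1)
for q,z in dict(casting=0,jaw_horn=.061,pusher_face=.017,lock_knob=.0697).items():
    for r in manip.place_of('wrist',q)[:2]:print(q,round(r['confidence'],2),np.round(r['point']),gg(r['point'],z))
h=cv2.cvtColor(f,cv2.COLOR_BGR2HSV);m=((h[...,0]>19)&(h[...,0]<34)&(h[...,1]>150)).astype(np.uint8)
n,l,st,ce=cv2.connectedComponentsWithStats(m)
for k in range(1,n):
    if st[k][4]>60:
        x,y,w,hh,A=st[k];print(st[k][:5],'topleft',gg((x,y),.014),'botright',gg((x+w,y+hh),.014))
E
python3 k.py
```

```text
gauge pos [-166.   -69.4  126.1]
casting 0.73 [450. 178.] [-25.2 -57.2]
jaw_horn 0.76 [389. 200.] [-93.  -59.5]
pusher_face 0.91 [326. 184.] [-130.   -58.4]
pusher_face 0.15 [403. 111.] [-75.5  -2.8]
lock_knob 0.9 [402. 111.] [-92.8  -1.3]
[337 179  20  14 241] topleft [-121.   -55.4] botright [-104.4  -66.8]
[457 249  36  27 522] topleft [ -17.1 -115.2] botright [  17.6 -140.2]
```

The catch is out, with its brass at gauge y -115 to -140 and its nose in the channel. The casting is home at y of about -57, and the pusher face is at x of about -129. Going down behind the pusher.

Request:
{"method": "jog_arm", "body": {
  "increments": [
    {"tx": 9,"ty": -8,"tz": 20,"spin": 0,"fingers": 25},
    {"tx": 0,"ty": 0,"tz": 40,"spin": 0,"fingers": 25},
    {"tx": 0,"ty": 0,"tz": 40,"spin": 0,"fingers": 25},
    {"tx": 0,"ty": 0,"tz": 30,"spin": 0,"fingers": 25},
    {"tx": 0,"ty": 0,"tz": 10,"spin": 0,"fingers": 25},
    {"tx": 0,"ty": 0,"tz": 2,"spin": 0,"fingers": 25},
    {"tx": 0,"ty": 0,"tz": 0,"spin": 0,"fingers": 25}
  ]
}}

```text
t: 27.05
eef_pos: [0.4526, 0.097, -0.0147]
ee_rot: [0.0, 0.689, 0.725, 0.001]
force: [-0.4, -0.7, -0.0]
finger_gap: 0.0248
gripper_force: 0.0
```

Request:
{"method": "jog_arm", "body": {
  "increments": [
    {"tx": 0,"ty": 5,"tz": 0,"spin": 0,"fingers": 25},
    {"tx": 0,"ty": 5,"tz": 0,"spin": 0,"fingers": 25},
    {"tx": 0,"ty": 5,"tz": 0,"spin": 0,"fingers": 25},
    {"tx": 0,"ty": 5,"tz": 0,"spin": 0,"fingers": 25},
    {"tx": 0,"ty": 5,"tz": 0,"spin": 0,"fingers": 25},
    {"tx": 0,"ty": 3,"tz": 0,"spin": 0,"fingers": 25},
    {"tx": 0,"ty": 0,"tz": 0,"spin": 0,"fingers": 25}
  ]
}}

```text
t: 27.75
eef_pos: [0.4802, 0.098, -0.0153]
ee_rot: [0.0, 0.689, 0.724, 0.0]
force: [0.8, -0.2, -0.5]
finger_gap: 0.0251
gripper_force: 0.0
```

```bash
python3 k.py; python3 -c "
from h import *
print(manip.sense()['force'])"
```

```text
gauge pos [-140.3  -60.7  -15.3]
casting 0.81 [522. 258.] [-26.8 -56.4]
jaw_horn 0.73 [478. 348.] [-79.  -58.6]
pusher_face 0.9 [340. 280.] [-114.8  -58.5]
lock_knob 0.91 [543. 168.] [-77.1  -0.5]
[361 268  35  27 724] topleft [-105.5  -54.5] botright [-89.1 -67.7]
[543 391  17  24 283] topleft [ -12.7 -120.5] botright [  -1.1 -135.3]
[ 0.14852565 -0.37261078 -0.21877833]
```

Request:
{"method": "jog_arm", "body": {
  "increments": [
    {"tx": 0,"ty": 3,"tz": 0,"spin": 0,"fingers": 25},
    {"tx": 0,"ty": 3,"tz": 0,"spin": 0,"fingers": 25},
    {"tx": 0,"ty": 0,"tz": 0,"spin": 0,"fingers": 25},
    {"tx": 0,"ty": 0,"tz": 0,"spin": 0,"fingers": 25}
  ]
}}

```text
t: 28.4
eef_pos: [0.4847, 0.0982, -0.0155]
ee_rot: [-0.0, 0.689, 0.725, -0.001]
force: [-3.8, -0.2, 2.0]
finger_gap: 0.0252
gripper_force: 1.9
```

Request:
{"method": "jog_arm", "body": {
  "increments": [
    {"tx": 0,"ty": 2,"tz": 0,"spin": 0,"fingers": 25},
    {"tx": 0,"ty": 2,"tz": 0,"spin": 0,"fingers": 25},
    {"tx": 0,"ty": 0,"tz": 0,"spin": 0,"fingers": 25},
    {"tx": 0,"ty": 0,"tz": 0,"spin": 0,"fingers": 25}
  ]
}}

```text
t: 28.8
eef_pos: [0.4883, 0.0983, -0.0155]
ee_rot: [-0.001, 0.689, 0.725, -0.001]
force: [-7.0, -1.0, 3.5]
finger_gap: 0.0252
gripper_force: 3.2
```

Request:
{"method": "jog_arm", "body": {
  "increments": [
    {"tx": 0,"ty": 2,"tz": 0,"spin": 0,"fingers": 25},
    {"tx": 0,"ty": 1,"tz": 0,"spin": 0,"fingers": 25},
    {"tx": 0,"ty": 0,"tz": 0,"spin": 0,"fingers": 25},
    {"tx": 0,"ty": 0,"tz": 0,"spin": 0,"fingers": 25}
  ]
}}

```text
t: 29.2
eef_pos: [0.4905, 0.0983, -0.0156]
ee_rot: [-0.001, 0.689, 0.725, -0.002]
force: [-8.1, -0.1, 5.7]
finger_gap: 0.0247
gripper_force: 4.1
```

Request:
{"method": "jog_arm", "body": {
  "increments": [
    {"tx": 0,"ty": 2,"tz": 0,"spin": 0,"fingers": 25},
    {"tx": 0,"ty": 1,"tz": 0,"spin": 0,"fingers": 25},
    {"tx": 0,"ty": 0,"tz": 0,"spin": 0,"fingers": 25},
    {"tx": 0,"ty": 0,"tz": 0,"spin": 0,"fingers": 25},
    {"tx": 0,"ty": 0,"tz": 0,"spin": 0,"fingers": 25}
  ]
}}

```text
t: 29.7
eef_pos: [0.4928, 0.0984, -0.0157]
ee_rot: [-0.001, 0.689, 0.725, -0.002]
force: [-9.8, -0.4, 7.6]
finger_gap: 0.025
gripper_force: 5.0
```

```bash
python3 k.py; python3 -c "
from h import *
print(manip.sense()['force'])"
```

```text
gauge pos [-127.6  -61.   -15.7]
casting 0.63 [501. 258.] [-24.4 -56.2]
jaw_horn 0.84 [449. 348.] [-75.1 -58.5]
pusher_face 0.98 [336. 282.] [-103.8  -59.3]
lock_knob 0.61 [505. 171.] [-73.7  -1.1]
lock_knob 0.55 [502. 257.] [-70.2 -23.6]
[360 269  13  27 248] topleft [-93.2 -54.9] botright [-86.6 -68. ]
[524 389  36  19 296] topleft [ -10.1 -118.6] botright [   9.8 -130. ]
[-9.43683008 -0.60932613  7.75521648]
```

Request:
{"method": "jog_arm", "body": {
  "increments": [
    {"tx": 0,"ty": 1,"tz": 0,"spin": 0,"fingers": 25},
    {"tx": 0,"ty": 0,"tz": 0,"spin": 0,"fingers": 25},
    {"tx": 0,"ty": 0,"tz": 0,"spin": 0,"fingers": 25},
    {"tx": 0,"ty": 0,"tz": 0,"spin": 0,"fingers": 25},
    {"tx": 0,"ty": 0,"tz": 0,"spin": 0,"fingers": 25},
    {"tx": 0,"ty": 0,"tz": 0,"spin": 0,"fingers": 25}
  ]
}}

```text
t: 30.55
eef_pos: [0.4936, 0.0984, -0.0157]
ee_rot: [-0.001, 0.689, 0.725, -0.002]
force: [-10.7, -0.6, 8.1]
finger_gap: 0.025
gripper_force: 5.3
```

Request:
{"method": "jog_arm", "body": {
  "increments": [
    {"tx": 0,"ty": -5,"tz": 0,"spin": 0,"fingers": 25},
    {"tx": 0,"ty": -10,"tz": 0,"spin": 0,"fingers": 25},
    {"tx": 0,"ty": -15,"tz": 0,"spin": 0,"fingers": 25},
    {"tx": 0,"ty": 0,"tz": -40,"spin": 0,"fingers": 0},
    {"tx": 0,"ty": 0,"tz": -45,"spin": 0,"fingers": 0},
    {"tx": 0,"ty": 0,"tz": -45,"spin": 0,"fingers": 0},
    {"tx": 0,"ty": 0,"tz": 0,"spin": 0,"fingers": 0}
  ]
}}

```text
t: 31.25
eef_pos: [0.472, 0.0988, 0.1203]
ee_rot: [0.004, 0.689, 0.724, 0.005]
force: [1.1, 0.8, -0.7]
finger_gap: 0.0
gripper_force: 0.0
```

```bash
python3 k.py; python3 -c "
from h import *
print(manip.sense()['force']);plan(G(-74,-42,114),YG)"
```

```text
gauge pos [-148.4  -59.6  120.3]
casting 0.81 [424. 188.] [-27.5 -55.2]
jaw_horn 0.93 [387. 214.] [-76.1 -57.8]
pusher_face 0.93 [323. 198.] [-113.4  -58.6]
lock_knob 0.7 [405. 129.] [-72.6  -1.5]
[337 192  18  15 241] topleft [-101.9  -54.7] botright [-86.9 -67.1]
[436 261  34  27 517] topleft [ -15.8 -114.8] botright [  16.9 -140.5]
[-0.16792916  0.65207921  0.46543301]
yaw0 1.621 pos [0.466  0.0971 0.1137] n 2
[(9, 40, 0, -0.0), (9, 40, 0, -0.0)]
```

The pusher was held with about 10.7 N and has sprung out again, and the jaw is on the casting. Now the lock lever.

Request:
{"method": "jog_arm", "body": {
  "increments": [
    {"tx": 12,"ty": 37,"tz": 0,"spin": 0,"fingers": 0},
    {"tx": 12,"ty": 38,"tz": 0,"spin": 0,"fingers": 0},
    {"tx": 0,"ty": 0,"tz": 20,"spin": 0,"fingers": 0},
    {"tx": 0,"ty": 0,"tz": 30,"spin": 0,"fingers": 0},
    {"tx": 0,"ty": 0,"tz": 25,"spin": 0,"fingers": 0},
    {"tx": 0,"ty": 0,"tz": 10,"spin": 0,"fingers": 0},
    {"tx": 0,"ty": 0,"tz": 0,"spin": 0,"fingers": 0}
  ]
}}

```text
t: 32.2
eef_pos: [0.5385, 0.1248, 0.0276]
ee_rot: [-0.001, 0.689, 0.725, -0.002]
force: [0.6, -0.1, 0.5]
finger_gap: 0.0001
gripper_force: 0.0
```

```bash
python3 k.py; python3 -c "
from h import *
print(manip.sense()['force'])"
```

```text
gauge pos [-80.7 -36.9  27.6]
casting 0.94 [373. 264.] [-24.8 -56.2]
jaw_horn 0.53 [224. 279.] [-104.2  -34. ]
pusher_face 0.76 [223. 280.] [-112.3  -57.6]
lock_knob 0.9 [300. 213.] [-73.1  -1.8]
[238 274  11  18  93] topleft [-104.4  -55.7] botright [-98.5 -67.1]
[399 381  11  13  63] topleft [  -6.5 -129.6] botright [   1.5 -139.6]
[ 0.16820162 -0.57226253 -0.54940954]
```

Request:
{"method": "jog_arm", "body": {
  "increments": [
    {"tx": 0,"ty": 7,"tz": 0,"spin": 0,"fingers": 0},
    {"tx": 5,"ty": 0,"tz": 0,"spin": 0,"fingers": 0},
    {"tx": 5,"ty": 0,"tz": 0,"spin": 0,"fingers": 0},
    {"tx": 5,"ty": 0,"tz": 0,"spin": 0,"fingers": 0},
    {"tx": 5,"ty": 0,"tz": 0,"spin": 0,"fingers": 0},
    {"tx": 5,"ty": 0,"tz": 0,"spin": 0,"fingers": 0},
    {"tx": 5,"ty": 0,"tz": 0,"spin": 0,"fingers": 0},
    {"tx": 5,"ty": 0,"tz": 0,"spin": 0,"fingers": 0},
    {"tx": 5,"ty": 0,"tz": 0,"spin": 0,"fingers": 0},
    {"tx": 5,"ty": 0,"tz": 0,"spin": 0,"fingers": 0},
    {"tx": 0,"ty": 0,"tz": 0,"spin": 0,"fingers": 0}
  ]
}}

```text
t: 33.55
eef_pos: [0.5447, 0.1717, 0.0296]
ee_rot: [-0.0, 0.689, 0.725, 0.0]
force: [-0.7, -0.8, 0.4]
finger_gap: -0.0001
gripper_force: 0.1
```

Request:
{"method": "jog_arm", "body": {
  "increments": [
    {"tx": 2,"ty": 0,"tz": 0,"spin": 0,"fingers": 0},
    {"tx": 2,"ty": 0,"tz": 0,"spin": 0,"fingers": 0},
    {"tx": 0,"ty": 0,"tz": 0,"spin": 0,"fingers": 0}
  ]
}}

```text
t: 33.85
eef_pos: [0.5446, 0.1742, 0.0295]
ee_rot: [-0.0, 0.689, 0.725, -0.0]
force: [-0.5, -1.2, -0.6]
finger_gap: 0.0002
gripper_force: 0.7
```

```bash
python3 k.py; python3 -c "
from h import *
print(manip.sense()['force'])"
```

```text
gauge pos [-72.1  12.1  29.5]
casting 0.96 [354. 332.] [-24.5 -56.4]
lock_knob 0.64 [274. 252.] [-74.3  30.9]
[ 0.3620901  -2.0206554  -1.00593649]
```

Request:
{"method": "jog_arm", "body": {
  "increments": [
    {"tx": 2,"ty": 0,"tz": 0,"spin": 0,"fingers": 0},
    {"tx": 2,"ty": 0,"tz": 0,"spin": 0,"fingers": 0},
    {"tx": 0,"ty": 0,"tz": 0,"spin": 0,"fingers": 0}
  ]
}}

```text
t: 34.4
eef_pos: [0.5446, 0.1777, 0.0296]
ee_rot: [0.0, 0.689, 0.724, -0.0]
force: [1.3, -3.8, 1.2]
finger_gap: 0.0001
gripper_force: 1.7
```

Request:
{"method": "jog_arm", "body": {
  "increments": [
    {"tx": 2,"ty": 0,"tz": 0,"spin": 0,"fingers": 0},
    {"tx": 0,"ty": 0,"tz": 0,"spin": 0,"fingers": 0}
  ]
}}

```text
t: 34.6
eef_pos: [0.5446, 0.1779, 0.0295]
ee_rot: [0.001, 0.69, 0.724, -0.001]
force: [1.5, -7.5, 1.4]
finger_gap: 0.0
gripper_force: 3.6
```

Request:
{"method": "jog_arm", "body": {
  "increments": [
    {"tx": 2,"ty": 0,"tz": 0,"spin": 0,"fingers": 0},
    {"tx": 0,"ty": 0,"tz": 0,"spin": 0,"fingers": 0}
  ]
}}

```text
t: 34.8
eef_pos: [0.5446, 0.1781, 0.0294]
ee_rot: [0.002, 0.69, 0.724, -0.002]
force: [0.6, -11.3, 1.8]
finger_gap: -0.0001
gripper_force: 5.4
```

The lever is against its stop: the position is fixed and the force is rising. Backing off, rising and checking.

Request:
{"method": "jog_arm", "body": {
  "increments": [
    {"tx": -8,"ty": 0,"tz": 0,"spin": 0,"fingers": 0},
    {"tx": -10,"ty": 0,"tz": 0,"spin": 0,"fingers": 0},
    {"tx": 0,"ty": 0,"tz": -40,"spin": 0,"fingers": 0},
    {"tx": 0,"ty": 0,"tz": -45,"spin": 0,"fingers": 0},
    {"tx": 0,"ty": 0,"tz": -45,"spin": 0,"fingers": 0},
    {"tx": 0,"ty": 0,"tz": -45,"spin": 0,"fingers": 0},
    {"tx": 0,"ty": 0,"tz": 0,"spin": 0,"fingers": 0},
    {"tx": 0,"ty": 0,"tz": 0,"spin": 0,"fingers": 0}
  ]
}}

```text
t: 35.6
eef_pos: [0.5459, 0.1651, 0.2058]
ee_rot: [0.001, 0.689, 0.725, 0.001]
force: [0.1, -0.2, -0.2]
finger_gap: -0.0002
gripper_force: 0.0
```

```bash
python3 k.py
```

```text
gauge pos [-71.3   2.9 205.8]
casting 0.84 [322. 229.] [-23.2 -59.7]
jaw_horn 0.92 [279. 253.] [-71.7 -61.1]
pusher_face 0.8 [239. 232.] [-113.8  -56.6]
[248 230  14  10 124] topleft [-104.1  -55.6] botright [-89.4 -67. ]
[333 280  23  19 226] topleft [ -11.3 -114.9] botright [  15.8 -138.9]
```

```bash
python3 -c "
from h import *
print(manip.finish_job())"
```

```text
the job is handed in; nothing more can be done
None
```

The job is handed in at about 36 s, with no verdict returned: by my measurements the casting is home behind the closed catch, the jaw is on it after the pusher was held in at 10.7 N, and the lever went to its stop (knob not re-spotted afterwards); I viewed 13 pictures, three over the limit of 10.

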